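# Press home and lock a junction box cover

### The arm

A 7-joint arm with a two-finger parallel gripper is mounted at the origin on a cart in front of the work surface, level with it; the furniture and walls round the work are solid. World frame = base frame: x ahead of the robot, y to its left, z up, the work surface at z = 0. Lengths are in mm, angles in rad, forces in N, time in s.
With the tool pointing down it reaches from about 425 to 950 mm from the base axis. Payload 4.7 kg.
Tool frame: the origin (TCP) lies midway between the tips of the shut fingers; the grasp point (between the pads) lies 19 mm behind it; z points along the fingers, y is the line along which they close (so a half turn about z gives the same grasp; the last joint's range is limited). The gripper opens to 85 mm and grips with 20 to 120 N. Pads are 22 mm wide; open, the fingers measure 114 mm over their backs; the gripper's body (76 mm by 85 mm) begins 54 mm behind the grasp point. The pads swing forward as they close: fully open they stand 13 mm farther back than shut.
Start: joints at [-1.247, 0.469, -0.049, 1.532, 0.024, 1.141, -0.082], TCP at [233.191, 633.459, 231.335] pointing down, gripper open.
Joint ranges: [-2.59, 2.59], [-0.33, 1.99], [-1.39, 1.29], [0.1, 2.45], [-1.04, 4.18], [0.21, 1.99], [-2.66, 2.66]. Speed limits (rad/s): [2.57, 2.57, 3.14, 3.14, 3.14, 3.14, 3.14].

### API

Orientations are given as a rotation vector (axis times angle).
In Python, from workcell import bot gives the robot as it stands.
- The arm moves only by the tool apply_moves, never from a script. Its arguments are lists of equal length, an entry for each row: "travel": the shift along the tool's x, y, z scaled (see below), a list of three; "dr": the turn, a rotation vector about the tool's x, y, z scaled (see below), a list of three; "gripper": the opening, from 0 (shut) to 1 (fully open). In form: {"travel": [[tx, ty, tz], ...], "dr": [[ax, ay, az], ...], "gripper": [gripper, ...]}. A call has 1 to 8 rows; each row shifts and turns the commanded pose from where the row before left it, along the tool's axes as they then stand; what a row does not reach is not made up. The controller multiplies each number of a shift by 500 mm and each number of a turn by 2 rad. A row lasts 1/10 s, in which the tool goes at most 50 mm and 8.59 degrees, less where a joint would pass 70% of its speed; a pose out of reach is approached as far as the arm can. A call with a number of a shift or a turn outside -1 to 1 is refused whole. A call with a gripper value outside its range is refused whole. The fingers move at their own pace and stop on an object; "newtons" is the grip in N (left out, the last holds). Time passes only in rows, so rows that do not move let the fingers close. It gives the time, the measured TCP pose, the force, the opening and the grip force at its end, in the units of the state.
- bot.get_state(): the state, without advancing time (a new reading comes with each control period).
- bot.read_camera(name): name is "side" or "top"; returns a dict with "image" (400x640x3 uint8, blue, green, red), "range_z" (400x640 float32, mm along the optical axis (not along the pixel's ray), 0 where there is no reading), "fx", "fy", "cx", "cy" (pixels), "T" (4x4, takes a point from camera to world coordinates). Camera axes: x right, y down, z forward; pixel columns grow to the right and rows downward; lengths in mm; the calibration is good to about 2 mm. A picture is of the moment at which its call begins.
- bot.finish_job(): hands the job in; it is judged then, once.
Trained networks look in the newest picture that a camera, given by its name, has taken for a name from the list of things; names that differ only in an ending like _2 or _b are one class to them, and where a whole thing is asked for, a point or a joint stands for the part that bears it (a point fixed in the world has none). Each returns a list of dicts, best first, with "conf" (0 to 1); they miss things now and then, are a little off and sometimes report something else, mostly with a low value. They report only what shows in the picture. A call takes as long as a camera call.
- bot.look_for(camera, thing): "xyz" ([x, y, z] in mm, in the coordinates of the camera as it stood for that picture, good to about 4 mm: the middle of the surface that is visible of it).
The state is a dict: "t": time; "joint_positions": joint angles; "joint_vel": joint speeds; "effort": joint torques, N m; "position": TCP position; "tcp_rot": TCP orientation; "force": force on the tool from outside, world axes, zero at the start; "moment": the same for the moment, N m; "opening": opening from 0.0 (shut) to 1.0 (fully open); "finger_force": force on a finger pad.
Only numpy, scipy, OpenCV 4.12 (cv2) and the standard library are available. Lean on these libraries where they do the work, as an engineer would, in place of code of your own. Each camera call takes 0.05 s, during which the arm holds its last target. There are 200 camera calls.

### The job

The cover of the grey junction box on the desk has only been laid on, and stands up on its stiff rubber seals. Press it down until it sits level and fully down on the rim, then lock its two push-and-turn screws with the big hexagon-handled screwdriver: push each one down and turn it clockwise until you feel it drop in flush, then on to its stop, so that it stays down by itself. Work the screws with the screwdriver, not with the fingers, put it back upright in its empty hole in the tool stand, and leave everything else on the desk where it is.

Things in the scene. Friction and masses are not known exactly. Their poses are not given: they have to be found in the camera images.
- box: grey plastic junction box fixed to the desk, 120 (x) x 190 (y) x 70 mm high without its cover, walls 6 mm; origin at the centre of its underside, z up, y along its long side, x towards its back where two black cable glands stick out 21 mm; a foot at each end sticks out 18 mm at desk level
- cover: loose grey cover, 124 x 196 x 12 mm, 0.35 kg, axes like the box's, origin at the centre of its underside; a tongue under it fits the box rim with 1.5 mm play. Seated, its underside is 70 mm above the box's origin; at the start each end stands up to 5 mm higher on a rubber seal on that end's rim (y = +-92 mm), which gives at about 6 N and stays down. Screw wells 25 mm, at y = +-66 mm; plain between
- screw_right: captive screw in the cover's right end (y = -66 mm); origin: centre of its head's top face; z up, x along its slot. Steel head 22 mm across, slot 5.5 mm wide, 5.5 mm deep, right across it. A spring (4 to 7 N) holds the head 7.5 mm proud; it pushes down 9 mm, past flush, only where its foot finds the gap in the lock plate; else it stops after 2 mm. Turned on while down, it stays down, flush
- screw_left: captive screw in the cover's left end (y = +66 mm); origin: centre of its head's top face; z up, x along its slot. Steel head 22 mm across, slot 5.5 mm wide, 5.5 mm deep, right across it. A spring (4 to 7 N) holds the head 7.5 mm proud; it pushes down 9 mm, past flush, only where its foot finds the gap in the lock plate; else it stops after 2 mm. Turned on while down, it stays down, flush
- turn_right (a joint): turn of the right screw, clockwise from above positive; 0: slot along the box's x (bar marks on the cover); starts between -0.45 and -0.3; 1.05: end stop, locked (round marks). A 22 mm cross foot under the screw, parallel to the slot, drops through a gap in the hidden lock plate; the gap's angle varies, between -0.05 and 0.3, and takes the foot within about 0.15 of it
- turn_left (a joint): turn of the left screw, clockwise from above positive; 0: slot along the box's x (bar marks on the cover); starts between -0.45 and -0.3; 1.05: end stop, locked (round marks). A 22 mm cross foot under the screw, parallel to the slot, drops through a gap in the hidden lock plate; the gap's angle varies, between -0.05 and 0.3, and takes the foot within about 0.15 of it
- driver: big flat screwdriver standing tip down in a hole of the stand, 165 mm long, 0.13 kg; origin at the middle of the tip, z up to the handle, x along the blade. Blade 14 mm wide (x), 3 mm thick (y), shaft 9 mm; round collar 31 mm across, 75 to 86 mm above the tip; black hexagonal handle, 26 mm across flats, straight from 89 to 158 mm; flats face +-y and every 60 degrees from there
- driver_collar (a point): centre of the underside of the screwdriver's collar, 75 mm above its tip
- stand: dark steel tool stand fixed to the desk, 64 (x) x 160 (y) x 86 mm high, open at front and back; origin at the centre of its underside, z up, y along its row of holes
- hole_left (a point): centre of the stand's hole at y = +40 mm, at its top face; round, 20 mm diameter, through an 8 mm plate with 70 mm of free space below
- hole_right (a point): the same, at y = -40 mm; each hole holds one of the two screwdrivers at the start
- slim_driver: the other screwdriver in the stand: 150 mm long with a slim round handle of 21 mm; its 6 mm blade is too weak for this job; leave it; origin at its tip
- mug: green mug, 92 x 125 x 100 mm, origin at the centre of its underside; leave it
- stapler: dark blue stapler, 126 mm long, origin at the centre of its underside; leave it
- tape_roll: roll of brown tape lying flat, 93 mm diameter, 48 mm high, origin at the centre of its underside; leave it
- pill_bottle: brown bottle with a white cap, 42 mm diameter, 66 mm high, origin at the centre of its underside; leave it
- calculator: grey pocket calculator, 62 x 98 x 15 mm, origin at the centre of its underside; leave it

How it is judged:
By the outcome, as a careful person would: the job done as asked, in the order asked, and still so for the second after the job is handed in, with the robot touching nothing.
It also fails if it takes over 72 s, if anything falls off the work surface, if the arm or the gripper's body presses on something with over 40 N, if the wrist force passes 120 N, or if a joint passes its speed limit or range.

## Working session

There is one attempt and no reset: what is moved stays moved. The work goes in short steps, Python scripts to look and compute and a tool call to move; the robot and the scene stay as the last step left them, time stands still between calls to the robot, and variables do not carry over. Pictures are saved under pics/ and viewed, at most 10 in all, crops included, and the job is handed in when it is done.

Besides the shell and the picture viewer there is one more tool, called after ">>>" as name(argument=value, ...) on one line, values as JSON. apply_moves: Moves the arm, as the interface text tells. Shifts and turns lie within -1 to 1; 1 stands for 500 mm of shift or 2 rad of turn. Its arguments: {"type":"object","properties":{"travel":{"type":"array"},"dr":{"type":"array"},"gripper":{"type":"array"},"newtons":{"type":"number"}},"required":["travel","dr","gripper"]}

```bash
mkdir -p pics; ls; python3 - <<'E'
from workcell import bot
import cv2,numpy as np
s=bot.get_state();print({k:np.round(v,3).tolist() for k,v in s.items()})
for c in("top","side"):
    r=bot.read_camera(c);cv2.imwrite(f"pics/{c}0.png",r["image"]);np.save(f"{c}0.npy",r["range_z"])
    print(c,r["fx"],r["fy"],r["cx"],r["cy"],np.round(r["T"],3).tolist())
    T=r["T"]
    for n in["box","cover","screw_right","screw_left","driver","driver_collar","stand","slim_driver","mug","stapler","tape_roll","pill_bottle","calculator"]:
        for d in bot.look_for(c,n)[:2]:
            print(n,round(d["conf"],2),np.round((T@np.r_[d["xyz"],1])[:3]))
E
```

```text
pics
{'t': 0.0, 'joint_positions': [-1.247, 0.469, -0.049, 1.534, 0.024, 1.141, -0.082], 'joint_vel': [-0.001, -0.0, -0.001, -0.002, 0.0, -0.001, 0.0], 'effort': [-0.001, -51.03, -0.047, -23.771, 0.011, 0.008, -0.0], 'position': [233.016, 632.871, 230.268], 'tcp_rot': [-0.551, -3.093, 0.003], 'force': [0.102, 0.027, -0.12], 'moment': [0.066, 0.021, 0.049], 'finger_force': 0.0, 'opening': 0.999}
top 384.3653071624083 384.3653071624083 326.96880806306854 196.5630554656893 [[0.009, -0.992, 0.123, 396.643], [-1.0, -0.011, -0.013, -147.118], [0.015, -0.123, -0.992, 1323.533], [0.0, 0.0, 0.0, 1.0]]
box 0.53 [553.  46.  21.]
cover 0.78 [534. 116.  85.]
cover 0.67 [ 546. -362.  173.]
screw_right 0.68 [ 537. -319.   82.]
driver 0.71 [ 537. -319.   87.]
driver 0.48 [ 546. -359.  170.]
driver_collar 0.49 [ 545. -365.  171.]
stand 0.83 [ 534. -321.   83.]
slim_driver 0.65 [ 539. -283.  141.]
slim_driver 0.27 [ 547. -365.  171.]
mug 0.57 [ 613. -548.   53.]
mug 0.36 [536. 113.  83.]
stapler 0.87 [ 396. -120.   40.]
tape_roll 0.78 [ 373. -494.   48.]
tape_roll 0.3 [552.  51.  20.]
pill_bottle 0.62 [ 691. -139.   66.]
pill_bottle 0.47 [ 537. -317.   87.]
calculator 0.97 [ 676. -354.   11.]
side 487.1838272157226 487.1838272157226 323.5642530383228 201.53740274470357 [[0.92, -0.175, 0.351, 73.115], [-0.391, -0.356, 0.849, -1305.7], [-0.024, -0.918, -0.396, 631.205], [0.0, 0.0, 0.0, 1.0]]
box 0.75 [506.  40.  37.]
cover 0.61 [ 597. -559.   72.]
cover 0.57 [530.  99.  89.]
driver 0.64 [ 540. -379.  135.]
driver_collar 0.73 [ 538. -377.  138.]
driver_collar 0.69 [ 537. -361.   42.]
stand 0.62 [ 535. -361.   42.]
stand 0.4 [ 537. -376.  134.]
slim_driver 0.61 [ 540. -294.  121.]
mug 0.58 [ 595. -559.   71.]
stapler 0.97 [ 386. -134.   32.]
tape_roll 0.81 [ 372. -511.   33.]
pill_bottle 0.81 [ 687. -157.   41.]
calculator 0.76 [ 663. -352.   15.]
```

View pics/top0.png

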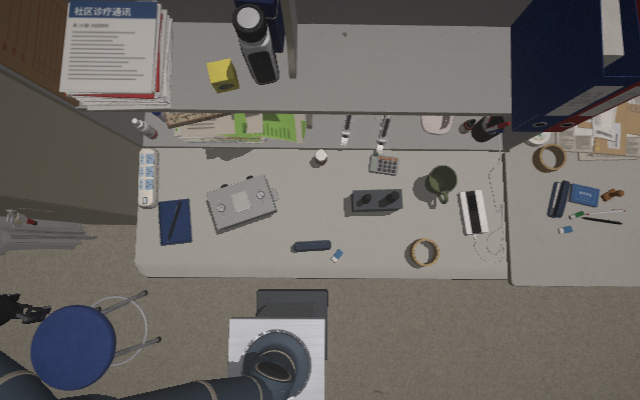

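View pics/side0.png

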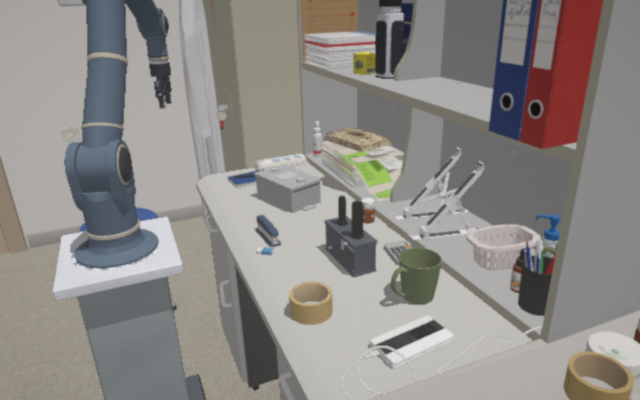

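```bash
cat > h.py <<'E'
import cv2,numpy as np
from workcell import bot
from scipy.spatial.transform import Rotation as R
def cloud(r):
    Z=r["range_z"];v,u=np.mgrid[:400,:640]
    P=np.stack([(u-r["cx"])/r["fx"]*Z,(v-r["cy"])/r["fy"]*Z,Z],-1)
    W=P@r["T"][:3,:3].T+r["T"][:3,3];W[Z==0]=np.nan;return W
def proj(r,p):
    q=np.linalg.inv(r["T"])@np.r_[p,1];return np.array([r["fx"]*q[0]/q[2]+r["cx"],r["fy"]*q[1]/q[2]+r["cy"]])
E
cat > a.py <<'E'
from h import *
for c in("top","side"):
    r=bot.read_camera(c);W=cloud(r);x,y,z=W[...,0],W[...,1],W[...,2]
    for n,b in dict(cover=(440,640,-20,240,74,105),stand=(480,590,-440,-200,79,93),big=(510,580,-400,-340,150,185),slim=(510,580,-320,-250,130,170),desk=(430,480,-300,0,-20,20)).items():
        m=(x>b[0])&(x<b[1])&(y>b[2])&(y<b[3])&(z>b[4])&(z<b[5]);p=W[m]
        if len(p)<4: print(c,n,len(p));continue
        print(c,n,len(p),p.mean(0).round(1),np.percentile(z[m],[5,25,50,75,95]).round(1),cv2.minAreaRect(p[:,:2].astype(np.float32)))
    m=(x>300)&(z>250)&(z<700)&(y>-600)&(y<300);
    print("shelf",np.nanmin(x[m]) if m.any() else None,np.percentile(z[m],[2,50]) if m.any() else 0)
    im=r["image"]
    if c=="top": A=im[165:240,195:295];B=im[180:220,340:410]
    else: A=im[155:220,245:335];B=im[185:280,315:385]
    cv2.imwrite(f"pics/{c}A.png",cv2.resize(A,None,fx=6,fy=6,interpolation=2));cv2.imwrite(f"pics/{c}B.png",cv2.resize(B,None,fx=6,fy=6,interpolation=2))
a=cv2.imread("pics/topA.png");b=cv2.imread("pics/sideA.png");h=np.zeros((840,600,3),np.uint8);h[:450]=a;h[450:840,:540]=b
cv2.imwrite("pics/A.png",cv2.resize(h,None,fx=.71,fy=.71))
E
python3 a.py
```

```text
top cover 2337 [531.8 117.3  84.1] [79.7 82.3 84.  85.8 88.6] ((533.2018432617188, 117.27359008789062), (127.24987030029297, 195.66099548339844), 19.47705078125)
top stand 794 [ 542.8 -322.2   85.3] [81.2 83.4 85.1 86.9 90.3] ((544.0827026367188, -326.10101318359375), (64.40251922607422, 160.44517517089844), 2.2745718955993652)
top big 74 [ 544.8 -364.3  171.7] [156.7 170.2 173.6 175.4 178.1] ((545.5796508789062, -365.30279541015625), (25.499727249145508, 26.008663177490234), 42.81043243408203)
top slim 40 [ 541.  -284.9  155.8] [142.7 154.  157.7 159.6 162.3] ((541.3820190429688, -285.33270263671875), (17.579349517822266, 17.345333099365234), 45.55455017089844)
top desk 1276 [ 454.8 -147.5   -1.2] [-5.7 -3.  -1.3  0.7  3.1] ((455.3825988769531, -150.18597412109375), (48.5556526184082, 299.4779052734375), 0.5711468458175659)
shelf 726.5729330176532 [382.56399172 389.99076631]
side cover 1012 [529.2  98.7  84.9] [77.7 84.  85.5 86.6 88.9] ((532.19287109375, 113.29615783691406), (131.6912384033203, 206.7266387939453), 19.231773376464844)
side stand 699 [ 536.6 -345.1   86.4] [81.2 85.6 86.7 87.7 89.9] ((543.2913818359375, -328.28094482421875), (66.00711059570312, 168.48104858398438), 2.1057121753692627)
side big 152 [ 541.7 -376.3  166.8] [152.5 159.3 167.8 174.8 177.7] ((543.5465698242188, -371.86376953125), (25.08016586303711, 26.74372673034668), 17.305749893188477)
side slim 109 [ 539.3 -294.6  147.4] [131.2 137.7 147.9 155.8 161.6] ((540.1403198242188, -292.00042724609375), (19.33796501159668, 21.076608657836914), 10.495941162109375)
side desk 895 [ 455.  -164.2    0.6] [-1.4 -0.3  0.6  1.5  2.6] ((454.9646911621094, -150.4704132080078), (298.4034423828125, 49.89390182495117), 89.98722076416016)
shelf 726.3716111271401 [255.18675768 434.10588239]
```

View pics/A.png

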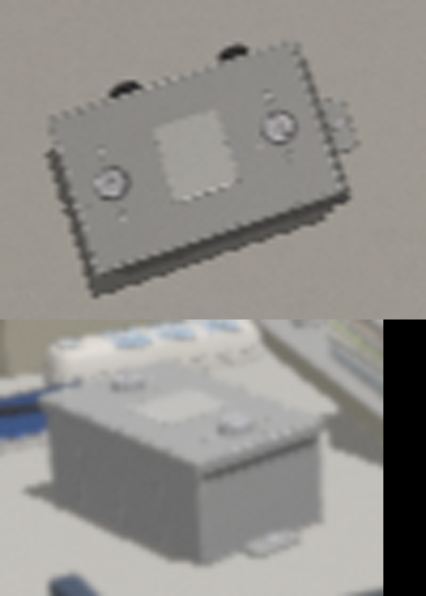

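```bash
cat >> h.py <<'E'
def ray(r,uv):
    d=r["T"][:3,:3]@np.array([(uv[0]-r["cx"])/r["fx"],(uv[1]-r["cy"])/r["fy"],1.]);return r["T"][:3,3],d
def at_z(r,uv,z):
    o,d=ray(r,uv);return o+d*(z-o[2])/d[2]
def tri(r1,a,r2,b):
    (o,d),(p,e)=ray(r1,a),ray(r2,b);s=np.linalg.lstsq(np.c_[d,-e],p-o,rcond=None)[0]
    return (o+d*s[0]+p+e*s[1])/2,np.linalg.norm(o+d*s[0]-p-e*s[1])
def tool(s=None):
    s=s or bot.get_state();return np.array(s["position"]),R.from_rotvec(s["tcp_rot"])
def to(target,yaw=None):
    """shift (scaled) in tool axes to target TCP; turn about tool z to bring tool x to world angle yaw (deg)"""
    p,q=tool();d=q.inv().apply(np.array(target)-p)/500
    x=q.apply([1,0,0]);a=np.degrees(np.arctan2(x[1],x[0]))
    print("p",p.round(1),"toolx",round(a,2),"z",q.apply([0,0,1]).round(3),"need",d.round(4),"turn", None if yaw is None else np.round(np.radians((a-yaw+180)%360-180)/2,4))
E
python3 - <<'E'
from h import *
t=bot.read_camera("top");s=bot.read_camera("side")
L=tri(t,(220.8+.5-.5,207.7),s,(275.3,169.6));Rr=tri(t,(260.5,194.8),s,(300.4,179.6))
print(L,Rr,np.linalg.norm(L[0]-Rr[0]))
for r in(t,s):
  for a in ([(220.8,207.7),(260.5,194.8)] if r is t else [(275.3,169.6),(300.4,179.6)]): print(at_z(r,a,94.5).round(1))
d=L[0]-Rr[0];print(np.degrees(np.arctan2(-d[0],d[1])))
W=cloud(t);x,y,z=np.moveaxis(W,-1,0)
c,sn=np.cos(np.radians(19.4)),np.sin(np.radians(19.4))
bx=(x-532.5)*c+(y-115.5)*sn;by=-(x-532.5)*sn+(y-115.5)*c
for r in (t,s):
  W=cloud(r);x,y,z=np.moveaxis(W,-1,0)
  bx=(x-532.5)*c+(y-115.5)*sn;by=-(x-532.5)*sn+(y-115.5)*c
  print([np.nanmedian(z[(abs(bx)<50)&(abs(by-k)<6)&(z>70)]).round(1) for k in(-90,-45,-25,0,25,45,90)])
to([501.2,200,120],109.4)
# stand/drivers side crop
b=cv2.imread("pics/sideB.png");a=cv2.imread("pics/topB.png");h=np.zeros((570,420+420,3),np.uint8);h[:570,:420]=b;h[:240,420:]=a
cv2.imwrite("pics/B.png",cv2.resize(h,None,fx=.95,fy=.95))
E
```

```text
(array([512.19340932, 176.54935101,  88.4237616 ]), np.float64(4.401115355292463)) (array([554.96919941,  50.66341284,  88.18558953]), np.float64(3.534409605967742)) 132.95523446651399
[509.5 175.6  94.5]
[552.5  50.2  94.5]
[509.4 159.4  94.5]
[551.1  34.7  94.5]
18.76765815208573
[np.float64(82.9), np.float64(83.2), np.float64(84.0), np.float64(84.2), np.float64(84.0), np.float64(83.9), np.float64(84.4)]
[np.float64(83.5), np.float64(85.3), np.float64(85.7), np.float64(85.9), np.float64(86.3), np.float64(86.2), np.float64(86.6)]
p [233.2 633.5 231.3] toolx 159.79 z [-0.  0. -1.] need [-0.8026 -0.6283  0.2226] turn 0.4397
```

View pics/B.png

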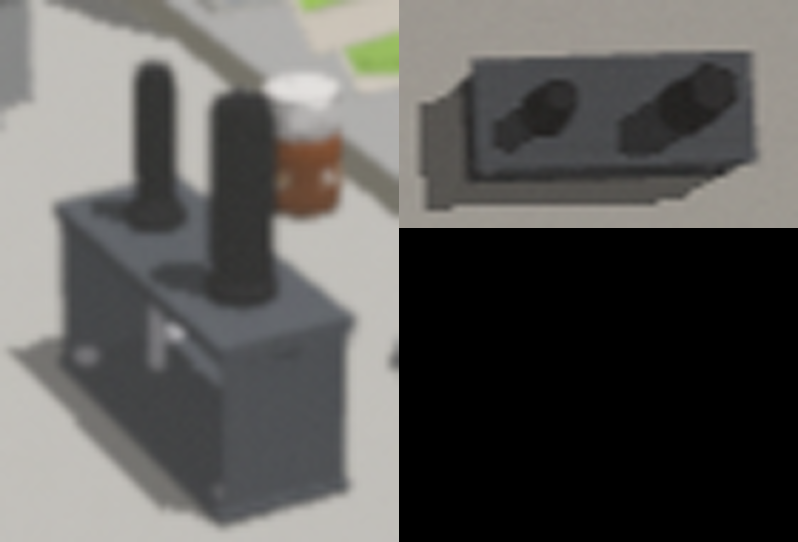

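>>> apply_moves(travel=[[-0.073, -0.057, 0.01], [-0.073, -0.057, 0.01], [-0.073, -0.057, 0.01], [-0.073, -0.057, 0.01], [-0.073, -0.057, 0.01], [-0.073, -0.057, 0.01], [-0.073, -0.057, 0.01], [-0.073, -0.057, 0.01]], dr=[[0, 0, 0], [0, 0, 0], [0, 0, 0], [0, 0, 0], [0, 0, 0], [0, 0, 0], [0, 0, 0], [0, 0, 0]], gripper=[0, 0, 0, 0, 0, 0, 0, 0])

```text
t: 2.4
position: [429.3, 317.0, 191.5]
tcp_rot: [0.551, 3.092, 0.001]
force: [1.3, -0.0, -0.0]
opening: 0.0
finger_force: 0.0
```

>>> apply_moves(travel=[[-0.073, -0.057, 0.01], [-0.073, -0.057, 0.01], [-0.073, -0.057, 0.01], [0, 0, 0], [0, 0, 0], [0, 0, 0], [0, 0, 0], [0, 0, 0]], dr=[[0, 0, 0], [0, 0, 0], [0, 0, 0], [0, 0, 0.073], [0, 0, 0.073], [0, 0, 0.073], [0, 0, 0.073], [0, 0, 0.073]], gripper=[0, 0, 0, 0, 0, 0, 0, 0])

```text
t: 3.2
position: [501.8, 200.6, 176.5]
tcp_rot: [1.627, 2.687, 0.001]
force: [-0.6, 0.2, 0.3]
opening: -0.002
finger_force: 0.0
```

>>> apply_moves(travel=[[0, 0, 0], [0, 0, 0]], dr=[[0, 0, 0.075], [0, 0, 0]], gripper=[0, 0])

```text
t: 3.4
position: [501.7, 200.7, 176.4]
tcp_rot: [1.815, 2.564, 0.0]
force: [-0.3, -0.7, 0.3]
opening: -0.001
finger_force: 0.0
```

```bash
python3 - <<'E'
from h import *
to([502.4,200,92],109.2)
s=bot.get_state();print(s["joint_positions"],s["opening"],s["force"])
s=bot.read_camera("side")
for p in([531,113,82],):
  for k in(-66,66): print(proj(s,[531-k*.329,113+k*.944,94.5]))
W=cloud(s)
for a in [(275.3,169.6),(300.4,179.6)]: print(W[int(a[1])-1:int(a[1])+2,int(a[0])-1:int(a[0])+2].reshape(-1,3).round())
cv2.imwrite("pics/s1.png",cv2.resize(s["image"][100:220,240:340],None,fx=5,fy=5,interpolation=2))
E
```

```text
p [501.7 200.7 176.4] toolx 109.39 z [ 0. -0. -1.] need [-0.0018  0.0009  0.1688] turn 0.0017
[-0.69725287  0.3114139   0.29422186  1.92956289 -0.11210115  0.9159816
 -0.00952656] -0.0005952722409719899 [-0.33889914 -0.71176768  0.28637237]
[299.08087308 177.89816915]
[273.80495366 168.1725249 ]
[[513. 186.  91.]
 [517. 188.  90.]
 [518. 180.  92.]
 [507. 166.  95.]
 [510. 165.  95.]
 [514. 166.  94.]
 [507. 168.  91.]
 [510. 164.  92.]
 [515. 169.  89.]]
[[552.  49.  95.]
 [558.  58.  91.]
 [560.  54.  92.]
 [552.  50.  91.]
 [555.  48.  91.]
 [558.  47.  91.]
 [549.  41.  91.]
 [551.  38.  92.]
 [558.  48.  88.]]
```

>>> apply_moves(travel=[[0, 0, 0.08], [0, 0, 0.078], [0, 0, 0.004], [0, 0, 0.004]], dr=[[0, 0, 0], [0, 0, 0], [0, 0, 0], [0, 0, 0]], gripper=[0, 0, 0, 0])

```text
t: 3.85
position: [501.8, 200.5, 93.4]
tcp_rot: [-1.814, -2.564, 0.001]
force: [0.2, 0.1, 0.3]
opening: -0.0
finger_force: 0.0
```

>>> apply_moves(travel=[[0, 0, 0.004], [0, 0, 0.004]], dr=[[0, 0, 0], [0, 0, 0]], gripper=[0, 0])

```text
t: 4.05
position: [503.0, 201.1, 91.0]
tcp_rot: [1.815, 2.563, 0.005]
force: [-0.4, -0.6, -0.2]
opening: -0.0
finger_force: 0.0
```

>>> apply_moves(travel=[[0, 0, 0.004]], dr=[[0, 0, 0]], gripper=[0])

```text
t: 4.15
position: [502.5, 201.0, 88.5]
tcp_rot: [1.815, 2.563, 0.004]
force: [-0.5, -0.1, -0.9]
opening: -0.003
finger_force: 0.0
```

>>> apply_moves(travel=[[0, 0, 0.004], [0, 0, 0]], dr=[[0, 0, 0], [0, 0, 0]], gripper=[0, 0])

```text
t: 4.35
position: [502.1, 200.8, 85.7]
tcp_rot: [1.816, 2.563, 0.002]
force: [0.1, 1.0, 1.2]
opening: -0.005
finger_force: 0.6
```

>>> apply_moves(travel=[[0, 0, 0.004], [0, 0, 0]], dr=[[0, 0, 0], [0, 0, 0]], gripper=[0, 0])

```text
t: 4.55
position: [502.1, 200.9, 83.7]
tcp_rot: [1.816, 2.563, 0.002]
force: [-0.8, 0.9, 3.5]
opening: -0.003
finger_force: 1.8
```

>>> apply_moves(travel=[[0, 0, 0.004], [0, 0, 0]], dr=[[0, 0, 0], [0, 0, 0]], gripper=[0, 0])

```text
t: 4.75
position: [502.0, 201.0, 82.1]
tcp_rot: [-1.816, -2.564, -0.002]
force: [-1.5, 0.6, 8.4]
opening: 0.004
finger_force: 4.4
```

>>> apply_moves(travel=[[0, 0, 0.004], [0, 0, 0]], dr=[[0, 0, 0], [0, 0, 0]], gripper=[0, 0])

```text
t: 4.95
position: [502.1, 201.1, 82.0]
tcp_rot: [-1.816, -2.563, -0.002]
force: [-7.0, -1.6, 23.3]
opening: -0.003
finger_force: 11.8
```

>>> apply_moves(travel=[[0, 0, 0.003], [0, 0, 0]], dr=[[0, 0, 0], [0, 0, 0]], gripper=[0, 0])

```text
t: 5.15
position: [502.2, 201.1, 81.9]
tcp_rot: [-1.816, -2.562, -0.003]
force: [-9.8, -2.8, 35.1]
opening: 0.002
finger_force: 17.4
```

>>> apply_moves(travel=[[0, 0, -0.07], [-0.09, 0, 0], [-0.09, 0, 0], [-0.09, 0, 0], [-0.09, 0, 0], [0, 0, 0], [0, 0, 0.04]], dr=[[0, 0, 0], [0, 0, 0], [0, 0, 0], [0, 0, 0], [0, 0, 0], [0, 0, 0], [0, 0, 0]], gripper=[0, 0, 0, 0, 0, 0, 0])

```text
t: 5.85
position: [563.3, 28.6, 94.2]
tcp_rot: [1.819, 2.556, 0.004]
force: [0.4, 0.5, 0.0]
opening: -0.002
finger_force: 0.0
```

>>> apply_moves(travel=[[0, 0, 0.006], [0, 0, 0.006], [0, 0, 0]], dr=[[0, 0, 0], [0, 0, 0], [0, 0, 0]], gripper=[0, 0, 0])

```text
t: 6.15
position: [561.0, 31.3, 86.6]
tcp_rot: [-1.815, -2.564, 0.001]
force: [-0.1, 0.4, 0.1]
opening: 0.004
finger_force: 0.0
```

>>> apply_moves(travel=[[0, 0, 0.006], [0, 0, 0.004], [0, 0, 0]], dr=[[0, 0, 0], [0, 0, 0], [0, 0, 0]], gripper=[0, 0, 0])

```text
t: 6.45
position: [561.9, 31.1, 82.2]
tcp_rot: [1.815, 2.563, 0.002]
force: [-0.0, 1.0, 1.4]
opening: -0.001
finger_force: 1.0
```

>>> apply_moves(travel=[[0, 0, 0.004], [0, 0, 0]], dr=[[0, 0, 0], [0, 0, 0]], gripper=[0, 0])

```text
t: 6.65
position: [562.0, 31.1, 82.0]
tcp_rot: [1.816, 2.563, 0.003]
force: [-4.5, 0.6, 15.7]
opening: 0.002
finger_force: 8.0
```

>>> apply_moves(travel=[[0, 0, 0.003], [0, 0, 0]], dr=[[0, 0, 0], [0, 0, 0]], gripper=[0, 0])

```text
t: 6.85
position: [562.0, 31.1, 82.0]
tcp_rot: [-1.816, -2.563, -0.004]
force: [-8.2, 0.7, 26.0]
opening: -0.002
finger_force: 13.2
```

>>> apply_moves(travel=[[0, 0, -0.1], [0, 0, -0.1], [0, 0, -0.1], [0, 0, 0]], dr=[[0, 0, 0], [0, 0, 0], [0, 0, 0], [0, 0, 0]], gripper=[0, 0.4, 0.7, 1])

```text
t: 7.25
position: [565.6, 30.6, 235.5]
tcp_rot: [1.811, 2.555, 0.016]
force: [0.9, -0.5, -0.4]
opening: 0.509
finger_force: 0.0
```

```bash
python3 - <<'E'
from h import *
s=bot.read_camera("side");t=bot.read_camera("top")
to([545,-366,240],90)
I=lambda im,f:cv2.convertScaleAbs(cv2.resize(im,None,fx=f,fy=f,interpolation=cv2.INTER_CUBIC),alpha=2.2,beta=0)
a=I(s["image"][195:240,340:375],12);b=I(t["image"][185:215,375:405],12)
c=I(t["image"][165:240,195:295],4)
h=np.zeros((540,800,3),np.uint8);h[:540,:420]=a;h[:360,420:780]=b
cv2.imwrite("pics/D.png",h)
for r in(t,s):
  W=cloud(r);x,y,z=np.moveaxis(W,-1,0);c,sn=np.cos(np.radians(19.4)),np.sin(np.radians(19.4))
  bx=(x-532.)*c+(y-115)*sn;by=-(x-532.)*sn+(y-115)*c
  print([np.nanmedian(z[(abs(bx)<50)&(abs(by-k)<6)&(z>70)]).round(1) for k in(-90,-45,-25,0,25,45,90)])
E
```

```text
p [561.7  30.8 229.4] toolx 109.37 z [ 0.003  0.001 -1.   ] need [-0.7376 -0.2947 -0.0219] turn 0.169
[np.float64(572.3), np.float64(593.8), np.float64(80.7), np.float64(nan), np.float64(nan), np.float64(nan), np.float64(nan)]
[np.float64(331.8), np.float64(83.6), np.float64(83.0), np.float64(83.5), np.float64(83.1), np.float64(82.5), np.float64(82.9)]
  return np.nanmean(a, axis, out=out, keepdims=keepdims)
```

View pics/D.png

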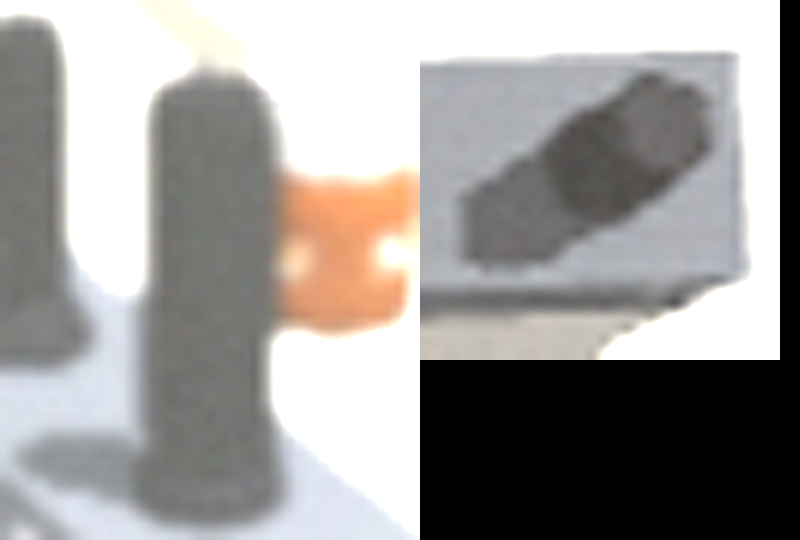

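>>> apply_moves(travel=[[-0.082, -0.0327, -0.0024], [-0.082, -0.0327, -0.0024], [-0.082, -0.0327, -0.0024], [-0.082, -0.0327, -0.0024], [-0.082, -0.0327, -0.0024], [-0.082, -0.0327, -0.0024], [-0.082, -0.0327, -0.0024], [-0.082, -0.0327, -0.0024]], dr=[[0, 0, 0], [0, 0, 0], [0, 0, 0], [0, 0, 0], [0, 0, 0], [0, 0, 0], [0, 0, 0], [0, 0, 0]], gripper=[1, 1, 1, 1, 1, 1, 1, 1])

```text
t: 8.15
position: [545.4, -323.0, 235.4]
tcp_rot: [-1.813, -2.56, 0.001]
force: [0.5, -0.9, 0.4]
opening: 0.997
finger_force: 0.0
```

```bash
python3 - <<'E'
from h import *
s=bot.read_camera("side");t=bot.read_camera("top")
print("top handle",at_z(t,(395.7,194.8),176))
for z in (166,171,176): print(z,at_z(s,(340+212/12,195+80/12),z))   # top of handle, side
to([545,-366,240],109.4)
E
```

```text
top handle [ 546.56647028 -369.96674191  176.        ]
166 [ 558.42112938 -345.97530804  166.        ]
171 [ 553.20508048 -356.2903811   171.        ]
176 [ 547.98903159 -366.60545416  176.        ]
p [ 542.7 -329.7  235.8] toolx 108.73 z [-0.005 -0.004 -1.   ] need [-0.0702 -0.0191 -0.0081] turn -0.0058
```

>>> apply_moves(travel=[[-0.0726, -0.0184, -0.008], [0, 0, 0], [0, 0, 0.08], [0, 0, 0.08], [0, 0, 0.08], [0, 0, 0]], dr=[[0, 0, 0], [0, 0, 0], [0, 0, 0], [0, 0, 0], [0, 0, 0], [0, 0, 0]], gripper=[1, 1, 1, 1, 1, 1])

```text
t: 8.85
position: [545.9, -355.0, 114.4]
tcp_rot: [-1.806, -2.552, 0.002]
force: [0.2, 0.7, 0.7]
opening: 1.002
finger_force: 0.0
```

```bash
python3 - <<'E'
from h import *
to([546,-367,119],109.4);print(bot.get_state()["force"])
s=bot.read_camera("side")
cv2.imwrite("pics/g.png",cv2.resize(s["image"][150:290,290:430],None,fx=4,fy=4,interpolation=2))
E
```

```text
p [ 545.9 -355.   114.4] toolx 109.4 z [-0.013  0.008 -1.   ] need [-0.0225 -0.0078 -0.0094] turn 0.0
[0.15216881 0.65427327 0.66198514]
```

View pics/g.png

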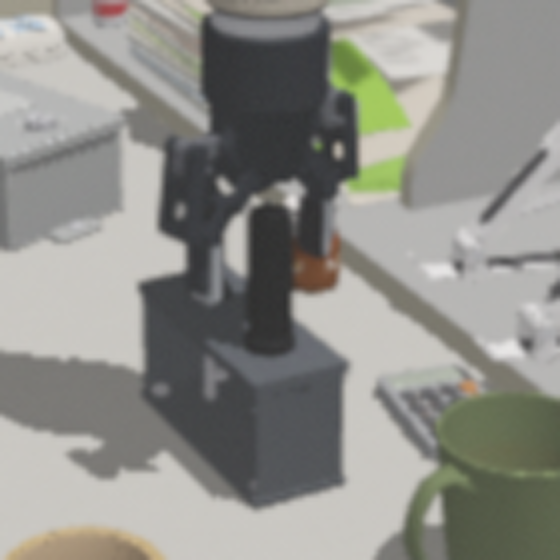

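>>> apply_moves(travel=[[-0.0225, -0.0078, -0.008], [0, 0, 0], [0, 0, 0]], dr=[[0, 0, 0], [0, 0, 0], [0, 0, 0]], gripper=[1, 1, 1])

```text
t: 9.2
position: [550.9, -373.0, 128.3]
tcp_rot: [1.815, 2.559, 0.0]
force: [-0.2, 0.2, -0.4]
opening: 1.001
finger_force: 0.0
```

```bash
python3 - <<'E'
from h import *
to([546,-367,119],109.4);print(bot.get_state()["force"])
E
```

```text
p [ 550.9 -373.   128.3] toolx 109.29 z [ 0.004 -0.002 -1.   ] need [ 0.0146 -0.0053  0.0186] turn -0.001
[-0.15280979  0.19594964 -0.35087741]
```

>>> apply_moves(travel=[[0, 0, 0], [0, 0, 0]], dr=[[0, 0, 0], [0, 0, 0]], gripper=[1, 1])

```text
t: 9.4
position: [550.4, -371.2, 126.6]
tcp_rot: [1.815, 2.563, 0.001]
force: [0.7, 0.1, 0.4]
opening: 0.996
finger_force: 0.0
```

```bash
python3 - <<'E'
from h import *
to([546,-367,119],109.4)
E
```

```text
p [ 550.4 -371.2  126.6] toolx 109.38 z [ 0.001 -0.    -1.   ] need [ 0.0108 -0.0056  0.0151] turn -0.0002
```

>>> apply_moves(travel=[[0.0108, -0.0056, 0.015], [0, 0, 0], [0, 0, 0], [0, 0, 0], [0, 0, 0], [0, 0, 0], [0, 0, 0]], dr=[[0, 0, 0], [0, 0, 0], [0, 0, 0], [0, 0, 0], [0, 0, 0], [0, 0, 0], [0, 0, 0]], gripper=[1, 1, 0.4, 0, 0, 0, 0], newtons=80)

```text
t: 10.1
position: [545.8, -367.5, 118.8]
tcp_rot: [1.816, 2.563, -0.0]
force: [-0.3, -0.6, 2.2]
opening: 0.324
finger_force: 78.8
```

```bash
python3 - <<'E'
from h import *
to([546,-367,119],109.4);s=bot.get_state();print(s["opening"]*85,s["finger_force"],s["force"])
s=bot.read_camera("side")
cv2.imwrite("pics/g2.png",cv2.resize(s["image"][150:290,290:430],None,fx=4,fy=4,interpolation=2))
E
```

```text
p [ 545.8 -367.5  118.8] toolx 109.36 z [ 0.001 -0.001 -1.   ] need [ 0.0009  0.0007 -0.0005] turn -0.0004
27.505215819254904 78.80311757326126 [-0.26974809 -0.60039248  2.19395349]
```

>>> apply_moves(travel=[[0, 0, -0.02], [0, 0, -0.04], [0, 0, -0.06], [0, 0, -0.06], [0, 0, -0.06], [0, 0, 0], [0, 0, 0], [0, 0, 0]], dr=[[0, 0, 0], [0, 0, 0], [0, 0, 0], [0, 0, 0], [0, 0, 0], [0, 0, 0], [0, 0, 0], [0, 0, 0]], gripper=[0, 0, 0, 0, 0, 0, 0, 0])

```text
t: 10.95
position: [544.9, -366.3, 236.7]
tcp_rot: [-1.814, -2.561, -0.0]
force: [-0.3, 0.7, -1.9]
opening: 0.325
finger_force: 78.8
```

```bash
python3 - <<'E'
from h import *
to([546,-367,239],109.4);s=bot.get_state();print(s["opening"]*85,s["finger_force"],s["force"])
s=bot.read_camera("side");np.save("side_l.npy",s["image"])
p,q=tool()
print(proj(s,p+[0,0,-111]),proj(s,p+[0,0,-36]))
u,v=proj(s,p+[0,0,-60]).astype(int)
cv2.imwrite("pics/g3.png",cv2.resize(s["image"][v-45:v+35,u-40:u+40],None,fx=7,fy=7,interpolation=2))
E
```

```text
p [ 544.9 -366.3  236.7] toolx 109.37 z [-0.003  0.002 -1.   ] need [-0.0021  0.0015 -0.0045] turn -0.0002
27.65011691300225 78.83192852139473 [-0.25082346  0.73137103 -1.92391372]
[356.37057466 221.26582621] [356.47165203 192.18739696]
```

View pics/g3.png

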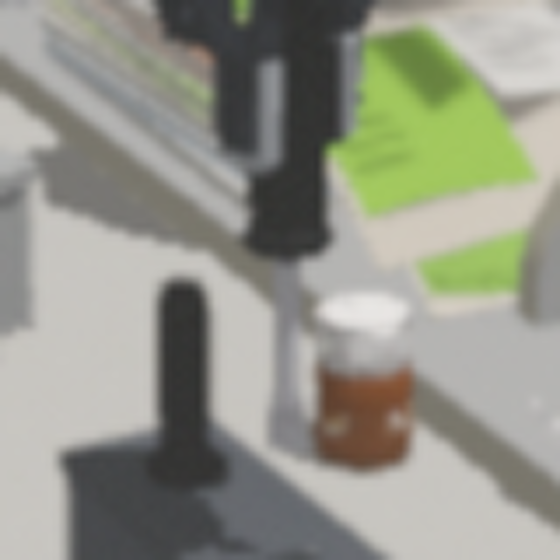

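>>> apply_moves(travel=[[0, 0, -0.02], [0, 0, -0.02], [0, 0, -0.02], [0, 0, -0.02], [0, 0, -0.02], [0, 0, -0.02], [0, 0, 0], [0, 0, 0]], dr=[[0, 0, -0.074], [0, 0, -0.074], [0, 0, -0.074], [0, 0, -0.074], [0, 0, -0.074], [0, 0, -0.074], [0, 0, 0], [0, 0, 0]], gripper=[0, 0, 0, 0, 0, 0, 0, 0])

```text
t: 11.8
position: [545.2, -367.0, 297.0]
tcp_rot: [-0.544, -3.092, -0.001]
force: [-0.1, -0.6, -1.9]
opening: 0.321
finger_force: 78.9
```

```bash
python3 - <<'E'
from h import *
to([545,20,292],161);s=bot.get_state();print(s["joint_positions"],s["finger_force"])
s=bot.read_camera("side");t=bot.read_camera("top")
p,q=tool()
u,v=proj(s,p+[0,0,-60]).astype(int)
a=cv2.resize(s["image"][v-40:v+40,u-35:u+35],None,fx=6,fy=6,interpolation=2)
b=cv2.resize(t["image"][165:240,195:295],None,fx=4,fy=4,interpolation=2)
h=np.zeros((480,800,3),np.uint8);h[:480,:420]=a;h[:300,420:820]=b[:,:380];cv2.imwrite("pics/g4.png",h)
E
```

```text
p [ 545.2 -367.   297. ] toolx 160.06 z [-0.002  0.001 -1.   ] need [0.2644 0.7274 0.011 ] turn -0.0082
[ 0.31810252  0.40047341  0.29794339  1.50828244 -0.12077757  1.25303424
  1.85457562] 78.8808511197567
```

View pics/g4.png

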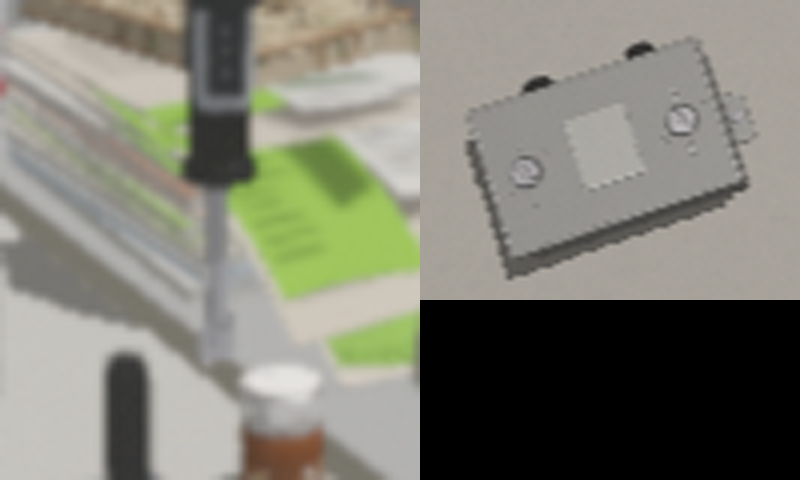

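```bash
python3 - <<'E'
from h import *
im=cv2.cvtColor(np.load("side_l.npy"),cv2.COLOR_BGR2GRAY)
for v in(205,214,216,218,220,222): print(v,im[v,346:368])
s=bot.read_camera("side");g=cv2.cvtColor(s["image"],cv2.COLOR_BGR2GRAY)
p,q=tool();u0,v0=proj(s,p+[0,0,-110]);print(u0,v0,proj(s,p+[0,0,-80]))
u=int(u0)
for v in range(int(v0)-16,int(v0)+4,2): print(v,g[v,u-10:u+11])
E
```

```text
205 [159 189 196 197 196 197 197 196 188 153 139 153 173 189 185 163 156 148
 147 159 174 180]
214 [157 187 196 197 197 197 196 190 163 138 131 134 139 162 164 119  80  76
  78  79  79  79]
216 [122 160 184 194 195 197 197 187 153 131 129 128 130 133 125  99  99 108
 109  99  84  82]
218 [ 96 110 123 151 173 189 195 187 154 133 131 133 132 128 110  88  86  92
  91  85  82  82]
220 [ 64  82  96 106 115 135 163 180 179 173 158 147 137 130 118  94  79  75
  77  79  80  81]
222 [ 52  56  78  98 104 107 109 122 149 173 188 193 189 185 178 154 138 128
 116 107  94  88]
356.6950548064545 197.56217694604925 [356.73915412 185.61016927]
181 [146 162 176 176 167 153 148 148 145 138 134 143 153 160 166 169 172 182
 190 184 175]
183 [165 155 147 151 168 180 178 165 151 139 136 147 154 161 163 163 162 168
 180 186 187]
185 [173 175 173 161 148 148 160 167 161 139 135 145 157 164 166 167 167 169
 173 180 190]
187 [133 151 168 174 174 167 166 171 165 138 133 146 158 171 175 177 177 177
 177 178 185]
189 [117 119 128 143 159 170 176 177 170 141 135 144 150 155 171 177 178 178
 178 178 181]
191 [125 118 117 117 120 131 151 166 165 147 136 135 137 150 170 178 178 178
 178 178 178]
193 [180 153 127 117 117 117 118 125 138 145 142 148 152 159 173 178 178 178
 178 178 178]
195 [194 192 181 159 141 124 118 122 137 149 151 152 154 161 173 177 178 178
 177 178 178]
197 [185 194 195 195 192 180 152 129 132 148 137 129 128 135 153 169 177 181
 186 187 190]
199 [176 192 195 194 195 195 192 181 159 142 126 119 117 117 126 162 201 216
 220 218 221]
```

>>> apply_moves(travel=[[0.039, 0.078, 0], [0.039, 0.078, 0], [0.039, 0.078, 0], [0.039, 0.078, 0], [0.039, 0.078, 0], [0, 0, 0.08], [0, 0, 0.08], [0, 0, 0.08]], dr=[[0, 0, 0], [0, 0, 0], [0, 0, 0], [0, 0, 0], [0, 0, 0], [0, 0, 0], [0, 0, 0], [0, 0, 0]], gripper=[0, 0, 0, 0, 0, 0, 0, 0])

```text
t: 12.75
position: [519.8, -150.0, 177.2]
tcp_rot: [0.539, 3.094, 0.0]
force: [-0.3, -0.3, -1.6]
opening: 0.32
finger_force: 79.1
```

>>> apply_moves(travel=[[0, 0, 0], [0, 0, 0], [0, 0, 0]], dr=[[0, 0, 0], [0, 0, 0], [0, 0, 0]], gripper=[0, 0, 0])

```text
t: 13.05
position: [521.5, -151.2, 180.5]
tcp_rot: [0.539, 3.091, -0.0]
force: [0.7, 0.7, -1.3]
opening: 0.319
finger_force: 79.3
```

```bash
cat > bl.py <<'E'
from h import *
import sys
to([520,-150,170],161)
s=bot.read_camera("side");g=cv2.cvtColor(s["image"],cv2.COLOR_BGR2GRAY)
p,q=tool();u0,v0=proj(s,p+[0,0,-108]);print(u0,v0)
u=int(u0)
for v in range(int(v0)-18,int(v0)+6,2): print(v,g[v,u-10:u+11])
o,d=ray(s,(u0,v0));print("viewdir",np.degrees(np.arctan2(d[1],d[0])),"px/mm",s["fx"]/((np.linalg.inv(s["T"])@np.r_[p-[0,0,108],1])[2]))
cv2.imwrite(sys.argv[1],cv2.resize(s["image"][int(v0)-45:int(v0)+15,u-30:u+30],None,fx=8,fy=8,interpolation=2))
E
python3 bl.py pics/b1.png
```

```text
p [ 521.5 -151.2  180.5] toolx 160.21 z [ 0.004 -0.001 -1.   ] need [0.0037 0.0012 0.021 ] turn -0.0069
314.17904971077473 209.8045014147484
191 [134 136 138 137 137 137 137 135 127 126 128 131 135 137 137 145 168 188
 193 193 194]
193 [137 136 137 137 137 137 137 136 132 127 128 130 134 136 136 145 168 188
 193 193 193]
195 [137 137 137 138 138 137 138 136 130 128 133 144 140 136 137 145 169 188
 194 194 195]
197 [137 137 137 137 137 137 137 136 133 131 142 147 135 135 136 141 161 186
 193 194 193]
199 [137 138 137 137 136 136 136 136 133 132 143 148 139 136 136 141 162 185
 193 194 194]
201 [137 136 136 136 136 136 137 137 134 131 142 149 141 138 137 142 161 186
 193 193 193]
203 [137 136 136 137 137 137 137 138 134 133 142 148 144 155 176 183 185 190
 193 193 193]
205 [137 141 143 151 164 172 171 166 149 138 134 136 151 177 190 193 194 193
 193 193 193]
207 [167 171 172 171 173 174 171 166 153 147 142 148 157 174 189 193 194 194
 194 194 194]
209 [153 164 167 163 162 161 171 175 162 158 159 161 168 181 191 193 194 193
 193 193 194]
211 [183 183 183 185 191 193 193 192 190 189 190 192 193 194 193 194 194 194
 193 194 193]
213 [194 194 194 193 194 194 194 193 193 193 193 194 193 194 194 193 194 193
 193 193 193]
viewdir 68.77443991962397 px/mm 0.35870442264381863
```

>>> apply_moves(travel=[[0, 0, 0], [0, 0, 0], [0, 0, 0], [0, 0, 0], [0, 0, 0], [0, 0, 0], [0, 0, 0]], dr=[[0, 0, 0.075], [0, 0, 0.075], [0, 0, 0.075], [0, 0, 0.075], [0, 0, 0], [0, 0, 0], [0, 0, 0]], gripper=[0, 0, 0, 0, 0, 0, 0])

```text
t: 13.8
position: [520.2, -150.7, 179.1]
tcp_rot: [1.426, 2.798, 0.001]
force: [0.5, -0.2, -2.0]
opening: 0.32
finger_force: 79.3
```

```bash
python3 bl.py pics/b2.png
```

```text
p [ 520.2 -150.7  179.1] toolx 125.99 z [ 0.001  0.    -1.   ] need [0.0014 0.0004 0.0182] turn -0.3055
313.6627431068231 210.41833036178846
192 [138 138 138 139 138 138 138 138 135 130 128 126 127 134 137 138 146 170
 188 194 194]
194 [137 138 138 138 137 137 137 137 136 129 127 127 128 134 137 137 146 170
 189 194 195]
196 [139 138 137 138 138 138 138 138 135 130 130 133 137 137 136 137 144 168
 189 194 195]
198 [138 138 137 137 138 137 137 137 134 132 137 147 144 140 137 138 141 161
 186 193 194]
200 [137 137 137 137 137 137 138 137 135 131 139 147 148 140 137 137 142 164
 187 193 194]
202 [137 138 137 138 137 137 137 136 135 131 137 147 145 141 143 152 153 162
 185 193 194]
204 [138 137 138 138 140 143 146 147 149 136 135 141 147 168 182 191 193 194
 194 194 194]
206 [143 149 156 160 168 181 187 180 166 141 129 128 135 157 185 193 194 194
 195 195 194]
208 [160 171 176 177 173 171 166 161 151 135 130 133 141 157 185 193 194 195
 193 194 194]
210 [156 150 156 156 162 178 185 187 182 166 162 163 164 171 188 194 195 195
 195 195 194]
212 [194 193 194 194 194 194 194 195 194 194 193 194 194 195 195 194 195 194
 194 194 195]
214 [195 195 194 195 194 194 194 195 194 194 194 195 195 194 195 195 195 194
 194 195 194]
viewdir 68.84371621416675 px/mm 0.35853033618036173
```

>>> apply_moves(travel=[[0, 0, 0], [0, 0, 0], [0, 0, 0], [0, 0, 0], [0, 0, 0], [0, 0, 0], [0, 0, 0]], dr=[[0, 0, 0.075], [0, 0, 0.075], [0, 0, 0.075], [0, 0, 0.075], [0, 0, 0], [0, 0, 0], [0, 0, 0]], gripper=[0, 0, 0, 0, 0, 0, 0])

```text
t: 14.55
position: [519.8, -150.6, 178.4]
tcp_rot: [-2.19, -2.253, -0.0]
force: [-1.0, -0.2, -1.6]
opening: 0.321
finger_force: 79.3
```

```bash
python3 bl.py pics/b3.png
```

```text
p [ 519.8 -150.6  178.4] toolx 91.63 z [ 0.  0. -1.] need [0.0013 0.0003 0.0168] turn -0.6053
313.5784572045771 210.59155003418104
192 [138 137 138 138 138 138 138 137 134 130 127 126 129 135 136 138 146 170
 189 194 194]
194 [139 139 139 138 138 138 138 138 136 129 128 128 131 135 138 139 146 170
 189 195 195]
196 [139 139 138 138 138 139 138 138 136 129 129 133 136 137 136 137 145 169
 189 195 195]
198 [139 138 139 138 138 138 138 137 135 133 140 146 139 138 138 137 141 161
 186 194 194]
200 [139 138 137 138 138 137 137 138 135 132 142 148 143 138 137 137 142 164
 187 195 194]
202 [137 137 137 138 137 137 138 137 135 132 140 148 144 140 143 151 153 163
 186 194 195]
204 [138 138 137 138 141 145 146 147 148 134 132 141 159 179 186 192 193 194
 194 194 194]
206 [143 149 156 160 169 181 187 181 166 140 125 125 145 181 193 195 195 195
 195 195 195]
208 [161 171 176 176 174 171 167 163 153 134 126 128 147 178 192 194 195 195
 195 195 195]
210 [157 150 156 157 162 180 185 190 187 167 154 146 156 181 192 195 195 195
 195 195 195]
212 [194 194 194 194 195 194 195 195 195 194 194 192 191 192 194 195 195 195
 195 195 195]
214 [195 195 195 195 195 195 195 195 195 195 195 195 195 195 196 195 195 195
 195 195 195]
viewdir 68.85535940387615 px/mm 0.3585035704023426
```

>>> apply_moves(travel=[[0, 0, 0], [0, 0, 0], [0, 0, 0], [0, 0, 0], [0, 0, 0]], dr=[[0, 0, 0.065], [0, 0, 0.067], [0, 0, 0.067], [0, 0, 0], [0, 0, 0]], gripper=[0, 0, 0, 0, 0])

```text
t: 15.1
position: [519.8, -150.6, 178.4]
tcp_rot: [-2.591, -1.777, -0.0]
force: [0.7, -0.4, -2.5]
opening: 0.325
finger_force: 79.3
```

```bash
python3 bl.py pics/b4.png | grep -E "^(p|20|21)"; python3 -c "
import cv2,numpy as np
cv2.imwrite('pics/bb.png',np.hstack([cv2.resize(cv2.imread(f'pics/b{i}.png')[120:480,100:380],(195,250)) for i in(1,2,3,4)]))"
```

```text
p [ 519.8 -150.6  178.4] toolx 68.89 z [-0.  0. -1.] need [ 0.0011 -0.0001  0.0167] turn -0.8038
200 [138 138 138 137 137 138 137 137 137 135 144 148 141 137 137 136 143 164
202 [138 137 137 137 138 138 138 137 136 132 141 148 144 140 143 151 153 163
204 [137 137 137 138 141 144 146 148 150 139 136 148 164 180 185 191 194 193
206 [142 148 156 160 169 181 188 182 173 149 126 133 167 189 194 194 194 195
208 [162 172 176 176 174 171 167 162 155 138 126 142 171 190 195 195 195 195
210 [157 151 156 156 162 179 186 190 191 184 163 154 175 191 195 195 194 195
212 [194 194 194 194 194 194 195 195 195 195 193 191 192 195 194 195 195 195
214 [195 195 195 195 195 195 195 195 194 195 195 195 196 195 195 195 195 195
```

View pics/bb.png

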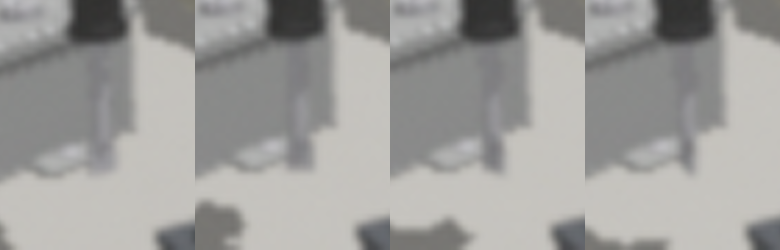

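```bash
python3 - <<'E'
from h import *
N=8
ts=[bot.read_camera("top") for _ in range(N)];t=ts[0]
t["image"]=np.mean([k["image"] for k in ts],0);zz=np.stack([k["range_z"] for k in ts]);t["range_z"]=np.median(zz,0)
g=t["image"].mean(-1);np.savez("topavg.npz",img=t["image"],z=t["range_z"])
W=cloud(t);x,y,z=np.moveaxis(W,-1,0)
m=(abs(x-532)<120)&(abs(y-115)<130)&(z>76)&(z<100)
print(m.sum(),z[m].mean(),cv2.minAreaRect(W[m][:,:2].astype(np.float32)))
# mean of the cover mask pixels, projected at z=82
v,u=np.nonzero(m);P=np.array([at_z(t,(a,b),82) for a,b in zip(u,v)]);print("mask centroid",P.mean(0),cv2.minAreaRect(P[:,:2].astype(np.float32)))
for uv in((220.8,207.7),(260.5,194.8)):
    a,b=int(round(uv[0])),int(round(uv[1]))
    print(a-6,b-6);print(g[b-6:b+7,a-6:a+7].round().astype(int))
    print((z[b-6:b+7,a-6:a+7]).round().astype(int))
E
```

```text
2334 81.12009676458564 ((532.4967041015625, 117.47882080078125), (125.9556884765625, 195.89694213867188), 19.40059471130371)
mask centroid [531.88696127 117.33319368  82.        ] ((532.1163940429688, 116.68434143066406), (125.77442169189453, 195.77392578125), 19.51036262512207)
215 202
[[141 141 141 141 133 135 142 142 142 142 137 138 142]
 [141 141 141 141 141 141 141 141 141 141 141 137 138]
 [141 141 141 139 124 102  92 101 118 134 143 142 142]
 [141 141 139 128 141 156 157 150 118 109 133 142 142]
 [141 141 139 136 150 145 146 161 149 114 121 142 143]
 [141 139 139 138 144 157 144 145 168 139 109 134 143]
 [141 140 142 156 160 150 153 152 156 132 114 137 143]
 [141 141 126 142 164 151 152 133 110 107 116 138 143]
 [141 141 137 137 154 165 158 157 141 125 136 143 142]
 [141 142 141 131 103  96  96  86 100 129 143 143 143]
 [141 141 141 141 137 132 128 131 138 142 143 143 143]
 [141 145 134 132 142 141 141 141 142 142 142 143 143]
 [141 142 141 142 142 142 142 141 142 144 142 142 142]]
[[82 80 81 83 82 83 80 82 81 82 81 82 80]
 [82 82 81 80 82 82 80 82 81 81 81 81 79]
 [81 80 81 8
[... 1021 characters left out ...]
0 142 141 139 135 139 143 144 145 146 145]
 [144 148 133 130 144 144 144 144 129 131 145 146 146]
 [144 144 144 143 144 144 145 137 138 145 145 145 145]]
[[81 80 82 81 83 81 80 80 81 81 82 80 81]
 [79 80 81 82 81 81 81 80 83 79 83 80 81]
 [80 82 81 80 80 88 76 78 81 82 81 79 79]
 [81 81 81 80 82 88 87 90  4 80 82 81 81]
 [81 81 81 87 84 82 88 89 88 51 81 82 81]
 [81 81 88 90 82 83 84 88 88 50 82 80 81]
 [81 81 88 89 88 86 84 88 86 80 81 80 81]
 [81 82 78 90 87 86 83 83 87 51 80 82 81]
 [79 83 82 48 89 88 89 83 78 81 81 82 81]
 [81 80 80 82 46 47 78  4 80 81 81 80 81]
 [81 84 80 81 81 81 82 82 82 83 81 80 81]
 [81 81 83 82 81 81 80 82 79 81 81 81 82]
 [80 82 81 80 79 82 81 82 83 83 82 81 80]]
```

```bash
python3 - <<'E'
from h import *
d=np.load("topavg.npz");t=bot.read_camera("top");t["range_z"]=d["z"];W=cloud(t);z=W[...,2]
for nm,(a,b),K in(("L",(215,202),[(4,4),(5,4),(5,5),(6,5),(6,6),(7,6),(7,7),(8,7)]),("R",(254,189),[(4,4),(4,5),(5,4),(5,5),(5,6),(6,6),(7,6),(7,7),(8,7)])):
    P=[];w=[]
    H=[]
    for r in range(2,10):
        for c in range(2,10):
            if 85.5<z[b+r,a+c]<92: H.append(at_z(t,(a+c,b+r),89.5)[:2])
    for r,c in K: P.append(at_z(t,(a+c,b+r),84)[:2]);w.append(89-z[b+r,a+c]);H.append(at_z(t,(a+c,b+r),89.5)[:2])
    P=np.array(P);w=np.array(w);m=(P*w[:,None]).sum(0)/w.sum();C=((P-m)*w[:,None]).T@(P-m);e=np.linalg.eigh(C)[1][:,1]
    H=np.array(H);cc=cv2.minEnclosingCircle(H.astype(np.float32))
    print(nm,"slot",m.round(1),np.degrees(np.arctan2(e[1],e[0])).round(1)%180,"head",H.mean(0).round(1),len(H),cc)
E
```

```text
L slot [509.7 179.5] 43.099999999999994 head [510.1 178.8] 35 ((510.3020935058594, 179.2993621826172), 10.609492301940918)
R slot [554.4  55.1] 38.19999999999999 head [554.1  54.8] 34 ((554.8329467773438, 55.091339111328125), 10.665082931518555)
```

>>> apply_moves(travel=[[0, 0, -0.01], [0, 0, -0.01], [0, 0, 0], [0, 0, 0], [0, 0, 0], [0, 0, 0], [0, 0, 0], [0, 0, 0]], dr=[[0, 0, -0.0728], [0, 0, -0.0728], [0, 0, -0.0728], [0, 0, -0.0728], [0, 0, -0.0728], [0, 0, -0.0728], [0, 0, -0.0728], [0, 0, -0.0728]], gripper=[0, 0, 0, 0, 0, 0, 0, 0])

```text
t: 16.4
position: [519.8, -150.7, 188.3]
tcp_rot: [-1.183, -2.91, -0.0]
force: [-0.3, 0.1, -1.3]
opening: 0.323
finger_force: 79.3
```

>>> apply_moves(travel=[[0, 0, -0.01], [0, 0, -0.01], [0, 0, -0.01], [0, 0, -0.01], [0, 0, 0], [0, 0, 0], [0, 0, 0], [0, 0, 0]], dr=[[0, 0, -0.0728], [0, 0, -0.0728], [0, 0, -0.0728], [0, 0, -0.0728], [0, 0, -0.0728], [0, 0, -0.0728], [0, 0, -0.0728], [0, 0, -0.0728]], gripper=[0, 0, 0, 0, 0, 0, 0, 0])

```text
t: 17.2
position: [519.7, -150.8, 208.3]
tcp_rot: [0.613, -3.081, -0.0]
force: [-0.3, 0.3, -1.6]
opening: 0.321
finger_force: 79.3
```

>>> apply_moves(travel=[[0, 0, 0], [0, 0, 0], [0, 0, 0], [0, 0, 0], [0, 0, 0]], dr=[[0, 0, -0.0728], [0, 0, -0.0728], [0, 0, 0], [0, 0, 0], [0, 0, 0]], gripper=[0, 0, 0, 0, 0])

```text
t: 17.7
position: [519.8, -150.7, 208.3]
tcp_rot: [1.041, -2.964, -0.0]
force: [0.4, -0.7, -1.6]
opening: 0.322
finger_force: 79.3
```

```bash
python3 - <<'E'
from h import *
to([554.4,55,225],219);print(bot.get_state()["joint_positions"].round(2))
E
```

```text
p [ 519.8 -150.7  208.3] toolx -141.28 z [-0.  0. -1.] need [-0.3114  0.2777 -0.0334] turn -0.0024
[ 0.17  0.27  0.04  1.88 -0.01  0.99  2.46]
```

>>> apply_moves(travel=[[-0.0623, 0.0555, -0.0067], [-0.0623, 0.0555, -0.0067], [-0.0623, 0.0555, -0.0067], [-0.0623, 0.0555, -0.0067], [-0.0623, 0.0555, -0.0067], [0, 0, 0], [0, 0, 0], [0, 0, 0]], dr=[[0, 0, 0], [0, 0, 0], [0, 0, 0], [0, 0, 0], [0, 0, 0], [0, 0, 0], [0, 0, 0], [0, 0, 0]], gripper=[0, 0, 0, 0, 0, 0, 0, 0])

```text
t: 18.5
position: [553.9, 53.7, 224.9]
tcp_rot: [1.041, -2.963, 0.001]
force: [-0.3, -0.7, -0.8]
opening: 0.321
finger_force: 79.3
```

```bash
python3 - <<'E'
from h import *
to([554.4,55,210],219)
s=bot.read_camera("side");p,q=tool()
W=cloud(s);u0,v0=proj(s,p+[0,0,-108]);print(u0,v0,proj(s,[554.4,55,89.5]))
g=cv2.cvtColor(s["image"],cv2.COLOR_BGR2GRAY);u,v=int(u0),int(v0)
for r in range(v-8,v+16,1): print(r,u-8,g[r,u-8:u+14])
a,b=proj(s,[554.4,55,86]).astype(int)
print(a-8,b-5);print(W[b-5:b+6,a-8:a+9,2].round().astype(int))
E
```

```text
p [553.9  53.7 224.9] toolx -141.29 z [-0.001 -0.001 -1.   ] need [-0.0025  0.0015  0.0298] turn -0.0025
298.83441175641696 170.86376300197293 [299.17500085 178.86863746]
162 290 [199 198 195 196 198 194 185 163 138 141 164 171 170 178 184 188 185 175
 151 126 117 115]
163 290 [190 187 183 187 195 187 171 153 139 149 167 179 180 182 183 184 184 187
 178 152 127 117]
164 290 [172 171 183 188 191 187 178 158 141 152 169 179 182 182 180 185 189 192
 190 179 152 127]
165 290 [180 180 183 184 186 186 182 167 146 154 173 181 184 188 188 191 193 194
 193 190 180 157]
166 290 [184 183 180 178 184 186 186 180 156 155 180 188 190 192 193 193 193 193
 193 192 191 185]
167 290 [182 185 186 186 189 191 192 186 163 156 181 191 192 193 192 192 193 192
 193 193 193 192]
168 290 [178 181 183 186 190 191 192 188 167 157 178 190 192 193 193 192 193 193
 192 193 193 193]
169 290 [176 177 177 180 183 186 188 186 169 158 176 189 192 193 193 193 193 192
 193 192 193 192]
170 290 [177 176 176 176 177 177 176 176 167 159 176 189 193 193 192 193 193 193
 193 193 193 193]
171 290 [178 176 176 176 176 175 175 1
[... 1349 characters left out ...]
85 290 [176 176 176 176 176 176 176 175 175 173 169 175 180 162 153 156 146 138
 133 130 126 114]
291 174
[[83 85 83 82 83 83 81 82 83 83 80 81 82 80 82 83 83]
 [83 84 84 83 82 84 82 82 84 81 85 83 83 83 81 84 84]
 [85 84 84 83 82 81 83 80 82 83 82 84 83 83 81 83 84]
 [82 85 84 86 83 84 84 81 84 82 80 84 86 82 84 87 84]
 [81 81 84 83 83 81 84 92 91 88 83 90 83 83 84 81 83]
 [85 85 84 81 83 83 90 92 90 84 90 89 91 83 84 85 80]
 [84 83 83 82 84 82 90 87 89 91 90 91 86 82 82 84 84]
 [83 82 81 83 82 82 84 85 85 88 87 85 85 83 82 83 82]
 [83 83 82 84 83 83 82 83 84 84 84 84 84 84 83 81 82]
 [83 83 84 83 83 82 82 83 82 83 84 84 83 83 83 84 84]
 [82 80 82 82 85 84 82 81 81 83 84 84 83 83 83 81 80]]
```

>>> apply_moves(travel=[[-0.004, -0.0017, 0.02], [0, 0, 0.02], [0, 0, 0.008], [0, 0, 0], [0, 0, 0]], dr=[[0, 0, 0], [0, 0, 0], [0, 0, 0], [0, 0, 0], [0, 0, 0]], gripper=[0, 0, 0, 0, 0])

```text
t: 19.05
position: [556.2, 55.6, 200.9]
tcp_rot: [1.044, -2.963, -0.0]
force: [0.6, -0.3, -1.2]
opening: 0.319
finger_force: 79.3
```

>>> apply_moves(travel=[[0, 0, 0.004], [0, 0, 0], [0, 0, 0]], dr=[[0, 0, 0], [0, 0, 0], [0, 0, 0]], gripper=[0, 0, 0])

```text
t: 19.35
position: [556.3, 55.7, 199.3]
tcp_rot: [-1.045, 2.962, 0.0]
force: [0.7, 0.7, -2.5]
opening: 0.322
finger_force: 79.3
```

>>> apply_moves(travel=[[0, 0, 0.004], [0, 0, 0], [0, 0, 0]], dr=[[0, 0, 0], [0, 0, 0], [0, 0, 0]], gripper=[0, 0, 0])

```text
t: 19.65
position: [556.3, 55.7, 197.2]
tcp_rot: [-1.045, 2.962, 0.0]
force: [-0.8, 0.9, -0.8]
opening: 0.325
finger_force: 79.4
```

>>> apply_moves(travel=[[0, 0, 0.004], [0, 0, 0], [0, 0, 0]], dr=[[0, 0, 0], [0, 0, 0], [0, 0, 0]], gripper=[0, 0, 0])

```text
t: 19.95
position: [556.5, 55.8, 195.5]
tcp_rot: [-1.045, 2.962, 0.0]
force: [-0.3, 0.9, 2.0]
opening: 0.324
finger_force: 79.6
```

>>> apply_moves(travel=[[0, 0, 0.004], [0, 0, 0], [0, 0, 0]], dr=[[0, 0, 0], [0, 0, 0], [0, 0, 0]], gripper=[0, 0, 0])

```text
t: 20.25
position: [556.8, 55.9, 194.4]
tcp_rot: [-1.044, 2.961, -0.0]
force: [-0.7, 0.3, 7.5]
opening: 0.321
finger_force: 80.2
```

>>> apply_moves(travel=[[0, -0.003, -0.002], [0, 0, 0], [0, 0, 0]], dr=[[0, 0, 0], [0, 0, 0], [0, 0, 0]], gripper=[0, 0, 0])

```text
t: 20.55
position: [557.0, 55.4, 194.5]
tcp_rot: [-1.045, 2.962, 0.002]
force: [-2.3, 0.8, 4.7]
opening: 0.323
finger_force: 80.0
```

>>> apply_moves(travel=[[0, -0.003, 0], [0, 0, 0], [0, 0, 0]], dr=[[0, 0, 0], [0, 0, 0], [0, 0, 0]], gripper=[0, 0, 0])

```text
t: 20.85
position: [557.5, 55.0, 194.4]
tcp_rot: [1.046, -2.962, -0.004]
force: [-1.9, 2.4, 4.9]
opening: 0.321
finger_force: 80.1
```

>>> apply_moves(travel=[[0, -0.003, 0], [0, 0, 0], [0, 0, 0]], dr=[[0, 0, 0], [0, 0, 0], [0, 0, 0]], gripper=[0, 0, 0])

```text
t: 21.15
position: [557.9, 54.6, 194.3]
tcp_rot: [1.046, -2.961, -0.006]
force: [-3.9, 3.8, 5.9]
opening: 0.319
finger_force: 80.3
```

```bash
python3 - <<'E'
from h import *
s=bot.get_state();print(s["position"],s["force"],s["moment"])
c=bot.read_camera("side");g=cv2.cvtColor(c["image"],cv2.COLOR_BGR2GRAY);p,q=tool()
u0,v0=proj(c,p+[0,0,-108]);print(u0,v0);u,v=int(u0),int(v0)
for r in range(v-14,v+6): print(r,u-8,g[r,u-8:u+12])
W=cloud(c);print(W[v-5:v+5,u-8:u+9,2].round().astype(int))
E
```

```text
[557.92295729  54.57378085 194.25918013] [-3.88640774  3.83266974  5.90697707] [ 1.31032926  1.13703109 -0.01113446]
300.31750122412484 179.70435656838916
165 292 [184 185 186 186 184 175 150 131 133 154 178 188 189 191 192 194 193 190
 180 158]
166 292 [180 178 184 186 187 184 162 136 133 159 184 192 192 193 193 194 193 192
 190 185]
167 292 [186 187 189 191 191 189 171 141 135 160 186 193 192 193 193 193 193 193
 193 192]
168 292 [183 187 191 192 192 189 174 142 135 161 186 192 193 193 193 193 193 193
 193 193]
169 292 [177 180 183 187 187 186 172 143 136 161 186 192 193 193 193 193 193 193
 193 193]
170 292 [176 176 178 178 176 178 166 140 134 159 185 193 194 194 193 193 193 193
 193 193]
171 292 [176 176 177 176 175 173 160 137 132 154 182 190 192 193 193 193 193 193
 193 193]
172 292 [179 177 177 176 176 173 160 136 133 153 176 182 188 191 192 193 193 193
 194 194]
173 292 [187 184 181 180 178 176 165 140 138 157 173 177 180 183 186 188 190 192
 194 194]
174 292 [190 191 191 187 184 180 170 145 144 160 173 176 177 178 178 177 181 186
 190 191]
175 292 [176 186 191 193 192 184 17
[... 3935 characters left out ...]
      82                   83
                    83                   84                   82
                    85                   82                   81
                    82                   83                   83
                    82                   82]
 [-9223372036854775808                   83                   82
                    84                   82                   82
                    84                   84                   83
                    83                   83                   80
                    84                   81                   81
                    85                   82]]<stdin>:6: RuntimeWarning: invalid value encountered in cast
```

>>> apply_moves(travel=[[0, 0, -0.01], [0, 0, 0], [0, 0, 0], [0, 0, 0]], dr=[[0, 0, 0], [0, 0, 0], [0, 0, 0], [0, 0, 0]], gripper=[0, 0, 0, 0])

```text
t: 21.6
position: [559.0, 51.4, 198.6]
tcp_rot: [1.043, -2.963, 0.001]
force: [0.2, 0.4, -1.8]
opening: 0.324
finger_force: 79.4
```

```bash
python3 - <<'E'
from h import *
to([557.3,54.1,195],219)
E
```

```text
p [559.   51.4 198.6] toolx -141.2 z [-0.    -0.001 -1.   ] need [-0.0008  0.0063  0.0072] turn -0.0017
```

>>> apply_moves(travel=[[-0.0008, 0.0063, 0], [0, 0, 0], [0, 0, 0.006], [0, 0, 0], [0, 0, 0]], dr=[[0, 0, 0], [0, 0, 0], [0, 0, 0], [0, 0, 0], [0, 0, 0]], gripper=[0, 0, 0, 0, 0])

```text
t: 22.1
position: [557.7, 55.1, 196.6]
tcp_rot: [-1.045, 2.962, 0.0]
force: [0.1, 0.3, 2.0]
opening: 0.318
finger_force: 79.8
```

>>> apply_moves(travel=[[0, 0, 0.004], [0, 0, 0], [0, 0, 0]], dr=[[0, 0, 0], [0, 0, 0], [0, 0, 0]], gripper=[0, 0, 0])

```text
t: 22.4
position: [557.8, 55.0, 194.8]
tcp_rot: [-1.044, 2.962, -0.0]
force: [-0.4, 0.4, 4.9]
opening: 0.325
finger_force: 80.1
```

>>> apply_moves(travel=[[0, 0, -0.008], [0, -0.003, 0], [0, 0, 0], [0, 0, 0.008], [0, 0, 0], [0, 0, 0]], dr=[[0, 0, 0], [0, 0, 0], [0, 0, 0], [0, 0, 0], [0, 0, 0], [0, 0, 0]], gripper=[0, 0, 0, 0, 0, 0])

```text
t: 23.0
position: [558.6, 53.6, 195.1]
tcp_rot: [-1.044, 2.962, -0.0]
force: [-1.7, 0.9, 6.4]
opening: 0.321
finger_force: 80.2
```

>>> apply_moves(travel=[[0, 0, -0.008], [0, -0.003, 0], [0, 0, 0], [0, 0, 0.008], [0, 0, 0], [0, 0, 0]], dr=[[0, 0, 0], [0, 0, 0], [0, 0, 0], [0, 0, 0], [0, 0, 0], [0, 0, 0]], gripper=[0, 0, 0, 0, 0, 0])

```text
t: 23.6
position: [559.8, 52.7, 195.3]
tcp_rot: [-1.044, 2.962, -0.0]
force: [-1.3, 0.3, 7.3]
opening: 0.324
finger_force: 80.2
```

>>> apply_moves(travel=[[0, 0, -0.008], [0.004, 0.012, 0], [0, 0, 0], [0, 0, 0], [0, 0, 0.008], [0, 0, 0], [0, 0, 0]], dr=[[0, 0, 0], [0, 0, 0], [0, 0, 0], [0, 0, 0], [0, 0, 0], [0, 0, 0], [0, 0, 0]], gripper=[0, 0, 0, 0, 0, 0, 0])

```text
t: 24.3
position: [554.3, 56.3, 195.3]
tcp_rot: [-1.044, 2.962, 0.0]
force: [-1.5, 1.1, 7.8]
opening: 0.326
finger_force: 80.3
```

>>> apply_moves(travel=[[0, 0, -0.008], [0, -0.0022, 0], [0, 0, 0], [0, 0, 0.007], [0, 0, 0], [0, 0, 0]], dr=[[0, 0, 0], [0, 0, 0], [0, 0, 0], [0, 0, 0], [0, 0, 0], [0, 0, 0]], gripper=[0, 0, 0, 0, 0, 0])

```text
t: 24.9
position: [555.0, 55.0, 195.2]
tcp_rot: [-1.044, 2.962, -0.0]
force: [-0.9, -0.0, 4.9]
opening: 0.322
finger_force: 80.2
```

>>> apply_moves(travel=[[0, 0, 0], [0, 0, 0], [0, 0, 0]], dr=[[0, 0, -0.03], [0, 0, -0.03], [0, 0, 0]], gripper=[0, 0, 0])

```text
t: 25.2
position: [555.3, 55.0, 195.3]
tcp_rot: [-1.219, 2.893, -0.001]
force: [-0.3, -0.6, 5.4]
opening: 0.324
finger_force: 80.0
```

>>> apply_moves(travel=[[0, 0, 0], [0, 0, 0], [0, 0, 0], [0, 0, 0], [0, 0, 0]], dr=[[0, 0, 0.03], [0, 0, 0.03], [0, 0, 0.03], [0, 0, 0.03], [0, 0, 0]], gripper=[0, 0, 0, 0, 0])

```text
t: 25.7
position: [555.0, 55.4, 195.1]
tcp_rot: [-0.861, 3.02, 0.0]
force: [0.2, -0.1, 3.9]
opening: 0.321
finger_force: 80.1
```

```bash
python3 - <<'E'
from h import *
to([556,55,195],219);s=bot.get_state();print(s["force"],s["moment"])
E
```

```text
p [555.   55.4 195.1] toolx -148.16 z [ 0.001  0.    -1.   ] need [-0.0013 -0.0017  0.0003] turn -0.0625
[ 0.20254687 -0.06509573  3.8695419 ] [-0.00037553  0.19958119  0.0046075 ]
```

>>> apply_moves(travel=[[0, 0, 0.002], [0, 0, 0], [0, 0, 0], [0, 0, 0], [0, 0, 0]], dr=[[0, 0, 0.03], [0, 0, 0.03], [0, 0, 0.03], [0, 0, 0.03], [0, 0, 0]], gripper=[0, 0, 0, 0, 0])

```text
t: 26.2
position: [554.6, 54.9, 193.2]
tcp_rot: [-0.496, 3.102, -0.001]
force: [1.1, -0.7, -0.6]
opening: 0.325
finger_force: 79.5
```

```bash
python3 - <<'E'
from h import *
to([556,55,195],219);s=bot.get_state();print(s["force"],s["moment"])
c=bot.read_camera("side");p,q=tool();u0,v0=proj(c,p+[0,0,-108]);print(u0,v0);u,v=int(u0),int(v0)
c["range_z"]=np.median([c["range_z"]]+[bot.read_camera("side")["range_z"] for _ in range(5)],0)
print(u-8,v-5);print(np.nan_to_num(cloud(c)[v-6:v+6,u-8:u+9,2]).round().astype(int))
cv2.imwrite("pics/last.png",cv2.resize(c["image"][v-35:v+20,u-35:u+40],None,fx=10,fy=10,interpolation=2))
E
```

```text
p [554.6  54.9 193.2] toolx -161.84 z [ 0. -0. -1.] need [-0.0027 -0.0007 -0.0037] turn -0.1818
[ 1.1009704  -0.72741782 -0.60390838] [-0.20722394 -0.27405212  0.00434947]
299.3059344500854 180.2100788880854
291 175
[[ 84  84  84  85  83  82  82 108 107 107  82  82  83  82  82  83  83]
 [ 84  82  83  83  83  83  83 103 104 102  82  82  82  82  83  83  83]
 [ 84  83  83  84  84  84  83 101 102  98  83  84  83  83  83  83  82]
 [ 85  84  84  82  84  82  83  99  98  96  82  82  82  83  83  82  82]
 [ 83  83  82  83  83  82  83  95  94  93  82  90  83  83  83  83  83]
 [ 83  82  84  83  84  82  90  92  91  89  90  90  90  83  84  83  83]
 [ 83  83  83  83  83  83  88  88  90  90  89  88  87  82  83  84  83]
 [ 83  84  82  83  82  82  86  83  86  87  86  85  84  81  83  83  83]
 [ 83  82  83  83  81  82  83  84  83  84  83  82  83  82  83  83  83]
 [ 82  83  84  82  83  83  84  84  83  84  82  83  83  83  82  84  84]
 [ 83  82  84  83  83  83  82  82  83  83  83  83  84  82  83  82  81]
 [ 82  83  83  83  83  82  83  82  81  83  82  83  82  80  80  79  78]]
```

>>> apply_moves(travel=[[0, 0, 0.004], [0, 0, 0], [0, 0, 0]], dr=[[0, 0, 0], [0, 0, 0], [0, 0, 0]], gripper=[0, 0, 0])

```text
t: 26.8
position: [554.7, 55.0, 191.7]
tcp_rot: [-0.497, 3.102, -0.0]
force: [1.5, -0.4, 1.5]
opening: 0.323
finger_force: 79.5
```

>>> apply_moves(travel=[[0, 0, 0.004], [0, 0, 0], [0, 0, 0]], dr=[[0, 0, 0], [0, 0, 0], [0, 0, 0]], gripper=[0, 0, 0])

```text
t: 27.1
position: [554.9, 55.1, 190.1]
tcp_rot: [-0.497, 3.101, -0.0]
force: [0.1, -0.3, 3.3]
opening: 0.32
finger_force: 80.0
```

>>> apply_moves(travel=[[0, 0, 0.004], [0, 0, 0], [0, 0, 0]], dr=[[0, 0, 0], [0, 0, 0.02], [0, 0, 0]], gripper=[0, 0, 0])

```text
t: 27.4
position: [555.5, 55.3, 189.7]
tcp_rot: [-0.434, 3.109, 0.0]
force: [-0.9, -1.7, 11.0]
opening: 0.324
finger_force: 80.7
```

>>> apply_moves(travel=[[0, 0, 0.002], [0, 0, 0], [0, 0, 0]], dr=[[0, 0, 0.03], [0, 0, 0.02], [0, 0, 0]], gripper=[0, 0, 0])

```text
t: 27.7
position: [556.1, 55.3, 189.5]
tcp_rot: [-0.278, 3.125, 0.0]
force: [-1.4, -2.4, 15.0]
opening: 0.32
finger_force: 81.0
```

>>> apply_moves(travel=[[0, 0, 0], [0, 0, 0], [0, 0, 0]], dr=[[0, 0, 0.03], [0, 0, 0.02], [0, 0, 0]], gripper=[0, 0, 0])

```text
t: 28.0
position: [556.4, 55.2, 189.5]
tcp_rot: [-0.121, 3.134, 0.001]
force: [-1.1, -1.2, 14.4]
opening: 0.323
finger_force: 81.0
```

>>> apply_moves(travel=[[0, 0, 0], [0, 0, 0], [0, 0, 0]], dr=[[0, 0, 0.03], [0, 0, 0.02], [0, 0, 0]], gripper=[0, 0, 0])

```text
t: 28.3
position: [556.5, 55.1, 189.4]
tcp_rot: [0.035, 3.136, 0.001]
force: [-1.2, -0.8, 13.6]
opening: 0.321
finger_force: 81.0
```

>>> apply_moves(travel=[[0, 0, 0], [0, 0, 0], [0, 0, 0]], dr=[[0, 0, 0.03], [0, 0, 0.02], [0, 0, 0]], gripper=[0, 0, 0])

```text
t: 28.6
position: [556.4, 55.0, 189.2]
tcp_rot: [0.192, 3.131, 0.001]
force: [0.9, -2.3, 13.4]
opening: 0.324
finger_force: 81.0
```

```bash
python3 - <<'E'
from h import *
to([556,55,195],219);s=bot.get_state();print(s["force"],s["moment"])
E
```

```text
p [556.4  55.  189.2] toolx 172.98 z [ 0.005  0.    -1.   ] need [ 0.0008 -0.0001 -0.0115] turn -0.4016
[ 0.9117366  -2.2989018  13.44514476] [-0.69631317  0.16423505  0.06414103]
```

>>> apply_moves(travel=[[0, 0, 0], [0, 0, 0], [0, 0, 0]], dr=[[0, 0, 0.03], [0, 0, 0.02], [0, 0, 0]], gripper=[0, 0, 0])

```text
t: 28.9
position: [556.2, 55.0, 188.7]
tcp_rot: [0.348, 3.118, 0.001]
force: [-0.4, -1.0, 11.0]
opening: 0.318
finger_force: 80.6
```

>>> apply_moves(travel=[[0, 0, 0], [0, 0, 0], [0, 0, 0]], dr=[[0, 0, 0.03], [0, 0, 0.02], [0, 0, 0]], gripper=[0, 0, 0])

```text
t: 29.2
position: [555.7, 55.0, 187.3]
tcp_rot: [0.503, 3.098, 0.001]
force: [2.2, -1.4, 3.7]
opening: 0.319
finger_force: 79.9
```

```bash
python3 - <<'E'
from h import *
to([556,55,195],219);s=bot.get_state();print(s["force"],s["moment"])
E
```

```text
p [555.7  55.  187.3] toolx 161.56 z [ 0.003  0.    -1.   ] need [-0.0006  0.0001 -0.0154] turn -0.5012
[ 2.23341478 -1.3728966   3.69940433] [-0.54693336 -0.63427231 -0.01145731]
```

>>> apply_moves(travel=[[0, 0, 0.004], [0, 0, 0.004], [0, 0, 0], [0, 0, 0]], dr=[[0, 0, 0], [0, 0, 0], [0, 0, 0], [0, 0, 0]], gripper=[0, 0, 0, 0])

```text
t: 29.6
position: [555.3, 55.1, 182.9]
tcp_rot: [0.503, 3.099, 0.001]
force: [3.0, -1.1, 5.6]
opening: 0.32
finger_force: 80.1
```

>>> apply_moves(travel=[[0, 0, 0.006], [0, 0, 0], [0, 0, 0]], dr=[[0, 0, 0], [0, 0, 0], [0, 0, 0]], gripper=[0, 0, 0])

```text
t: 29.9
position: [556.1, 55.0, 182.3]
tcp_rot: [0.503, 3.098, 0.002]
force: [-0.2, -3.0, 16.7]
opening: 0.322
finger_force: 81.2
```

>>> apply_moves(travel=[[0, 0, 0], [0, 0, 0], [0, 0, 0], [0, 0, 0], [0, 0, 0], [0, 0, 0], [0, 0, 0]], dr=[[0, 0, 0.05], [0, 0, 0.05], [0, 0, 0.05], [0, 0, 0.05], [0, 0, 0.05], [0, 0, 0.03], [0, 0, 0]], gripper=[0, 0, 0, 0, 0, 0, 0])

```text
t: 30.6
position: [556.2, 54.7, 182.3]
tcp_rot: [1.341, 2.837, 0.003]
force: [1.6, -2.1, 17.5]
opening: 0.324
finger_force: 81.1
```

```bash
python3 - <<'E'
from h import *
to([556,55,195],219);s=bot.get_state();print(s["force"],s["moment"],s["joint_positions"].round(2))
E
```

```text
p [556.2  54.7 182.3] toolx 129.4 z [ 0.004  0.    -1.   ] need [ 0.0006  0.0002 -0.0254] turn -0.7819
[ 1.61018757 -2.11574003 17.49358474] [-0.97099729 -0.1802851   0.04746918] [-0.36  0.33  0.24  1.88 -0.09  0.94  0.61]
```

>>> apply_moves(travel=[[0, 0, 0], [0, 0, 0], [0, 0, 0]], dr=[[0, 0, 0.04], [0, 0, 0.04], [0, 0, 0]], gripper=[0, 0, 0])

```text
t: 30.9
position: [556.2, 54.6, 182.3]
tcp_rot: [1.564, 2.721, 0.003]
force: [0.8, -2.5, 16.3]
opening: 0.323
finger_force: 81.1
```

```bash
python3 - <<'E'
from h import *
to([556,55,195],219);s=bot.get_state();print(s["force"],s["moment"])
E
```

```text
p [556.2  54.6 182.3] toolx 120.21 z [ 0.004  0.    -1.   ] need [ 0.0009  0.0001 -0.0255] turn -0.8621
[ 0.75885754 -2.48804957 16.26933893] [-0.95681437 -0.23181788  0.01049062]
```

>>> apply_moves(travel=[[0, 0, 0], [0, 0, 0], [0, 0, 0]], dr=[[0, 0, 0.04], [0, 0, 0.02], [0, 0, 0]], gripper=[0, 0, 0])

```text
t: 31.2
position: [556.2, 54.6, 182.3]
tcp_rot: [1.724, 2.623, 0.004]
force: [1.3, -2.3, 16.6]
opening: 0.32
finger_force: 81.1
```

```bash
python3 - <<'E'
from h import *
to([556,55,195],219);s=bot.get_state();print(s["force"],s["moment"])
E
```

```text
p [556.2  54.6 182.3] toolx 113.37 z [ 0.004  0.    -1.   ] need [ 0.001   0.     -0.0255] turn -0.9218
[ 1.27820405 -2.25287129 16.55497551] [-0.98261029 -0.2337311   0.04624056]
```

>>> apply_moves(travel=[[0, 0, 0], [0, 0, 0], [0, 0, 0], [0, 0, 0]], dr=[[0, 0, 0.04], [0, 0, 0.04], [0, 0, 0.02], [0, 0, 0]], gripper=[0, 0, 0, 0])

```text
t: 31.6
position: [556.3, 54.4, 182.3]
tcp_rot: [1.977, 2.438, 0.004]
force: [0.1, -3.0, 17.3]
opening: 0.324
finger_force: 81.3
```

```bash
python3 - <<'E'
from h import *
to([556,55,195],219);s=bot.get_state();print(s["force"],s["moment"],s["effort"][-1])
c=bot.read_camera("side");p,q=tool();u0,v0=proj(c,p+[0,0,-70]);u,v=int(u0),int(v0)
cv2.imwrite("pics/last.png",cv2.resize(c["image"][v-30:v+40,u-40:u+50],None,fx=8,fy=8,interpolation=2))
E
```

```text
p [556.3  54.4 182.3] toolx 101.92 z [ 0.004  0.    -1.   ] need [ 0.0013 -0.0002 -0.0254] turn -1.0218
[ 0.06952735 -2.96731921 17.34563004] [-1.0918121  -0.17270266  0.04397958] -0.20338604226708412
```

>>> apply_moves(travel=[[0, 0, 0], [0, 0, 0], [0, 0, 0]], dr=[[0, 0, 0.04], [0, 0, 0.03], [0, 0, 0]], gripper=[0, 0, 0])

```text
t: 31.95
position: [556.2, 54.5, 182.3]
tcp_rot: [2.142, 2.294, 0.004]
force: [0.1, -3.1, 16.6]
opening: 0.322
finger_force: 81.8
```

```bash
python3 - <<'E'
from h import *
to([556,55,195],219);s=bot.get_state();print(s["force"],s["moment"],s["effort"][-1],s["opening"])
E
```

```text
p [556.2  54.5 182.3] toolx 93.92 z [ 0.004 -0.    -1.   ] need [ 0.001  -0.0003 -0.0255] turn -1.0915
[ 0.09297148 -3.09269172 16.61051194] [-1.04718589 -0.18326593  0.20464593] -0.4243964049965143 0.32169825195365126
```

>>> apply_moves(travel=[[0, 0, 0], [0, 0, 0], [0, 0, 0]], dr=[[0, 0, 0.04], [0, 0, 0.03], [0, 0, 0]], gripper=[0, 0, 0])

```text
t: 32.25
position: [556.3, 54.5, 182.3]
tcp_rot: [2.296, 2.14, 0.004]
force: [0.4, -3.7, 16.9]
opening: 0.326
finger_force: 82.6
```

```bash
python3 - <<'E'
from h import *
to([556,55,195],219);s=bot.get_state();print(s["force"],s["moment"],s["effort"][-1],s["opening"])
E
```

```text
p [556.3  54.5 182.3] toolx 85.98 z [ 0.004 -0.    -1.   ] need [ 0.0009 -0.0006 -0.0254] turn -1.1609
[ 0.43690152 -3.67062707 16.94063907] [-1.12868424 -0.23771737  0.42227148] -0.6646209955215454 0.32591442497389883
```

>>> apply_moves(travel=[[0, 0, 0], [0, 0, 0], [0, 0, -0.02], [0, 0, -0.04], [0, 0, -0.02], [0, 0, 0], [0, 0, 0], [0, 0, 0]], dr=[[0, 0, -0.04], [0, 0, -0.04], [0, 0, 0], [0, 0, 0], [0, 0, 0], [0, 0, 0], [0, 0, 0], [0, 0, 0]], gripper=[0, 0, 0, 0, 0, 0, 0, 0])

```text
t: 33.05
position: [553.5, 55.3, 218.4]
tcp_rot: [-2.119, -2.316, 0.003]
force: [0.2, 0.3, -1.5]
opening: 0.325
finger_force: 80.5
```

```bash
python3 - <<'E'
from h import *
to([510.3,179.2,215],202);s=bot.get_state();print(s["force"],s["joint_positions"].round(2))
c=bot.read_camera("side")
c["range_z"]=np.median([c["range_z"]]+[bot.read_camera("side")["range_z"] for _ in range(3)],0)
u,v=proj(c,[554.6,55,86]).astype(int)
Z=np.nan_to_num(cloud(c)[...,2]);print(u-8,v-6);print(Z[v-6:v+6,u-8:u+9].round().astype(int))
p,q=tool();u,v=proj(c,p+[0,0,-104]).astype(int);g=cv2.cvtColor(c["image"],cv2.COLOR_BGR2GRAY)
for r in range(v-8,v+5): print(r,u-10,g[r,u-10:u+11])
E
```

```text
p [553.5  55.3 218.4] toolx 95.09 z [-0.003 -0.    -1.   ] need [ 0.2544 -0.0641  0.007 ] turn -0.9329
[ 0.18449506  0.29059916 -1.5395821 ] [-0.47  0.3   0.37  1.85 -0.12  1.02  0.04]
291 173
[[84 83 83 83 83 84 82 83 82 83 83 82 84 83 83  2  0]
 [83 83 83 85 84 83 82 82 82 81 83 83 82 82 83 83 83]
 [83 84 83 84 84 84 82 83 82 83 83 82 83 85 82 82 82]
 [83 83 83 85 84 83 84 84 82 82 83 83 82 82 83 82 83]
 [83 86 82 81 83 83 81 83 83 83 83 83 83 82 82 83 82]
 [83 82 82 83 82 83 83 82 82 82 81 84 84 82 82 81 83]
 [82 82 83 83 82 83 83 82 84 82 83 84 83 83 85 82 83]
 [83 83 83 82 83 82 83 81 83 84 82 82 83 83 84 83 82]
 [83 81 83 83 83 82 80 82 80 82 81 82 82 82 83 82 84]
 [83 83 84 82 82 83 83 83 83 83 83 82 83 83 84 82 83]
 [84 83 85 82 83 82 82 83 83 84 82 83 83 84 83 82 83]
 [83 85 83 83 83 83 83 83 84 83 82 82 83 82 82 82 80]]
163 288 [198 195 190 187 184 188 195 187 169 150 147 158 176 181 180 182 184 184
 185 187 179]
164 288 [195 186 172 171 183 188 191 188 176 151 146 155 171 180 183 182 181 185
 190 192 190]
165 288 [189 186 181 180 184 185 187 187 178 153 145 156 171 179 184
[... 276 characters left out ...]
5 184 193 193 193 193
 193 193 193]
169 288 [176 176 176 177 178 180 183 186 178 146 125 126 148 183 193 193 193 193
 193 193 193]
170 288 [176 177 176 176 176 177 177 178 167 140 123 127 151 183 193 193 193 193
 193 193 193]
171 288 [178 181 178 176 174 169 167 166 159 139 126 128 150 180 189 190 192 193
 193 193 193]
172 288 [177 185 175 168 161 142 131 130 131 132 128 133 150 173 182 184 186 190
 192 193 194]
173 288 [142 147 145 147 136 121 111 109 111 116 126 150 162 173 177 178 179 183
 187 188 190]
174 288 [119 120 133 153 134 118 117 114 112 115 138 165 172 175 176 177 177 178
 178 176 181]
175 288 [117 118 122 132 124 123 132 130 140 146 163 174 175 176 176 176 177 177
 176 176 177]
```

>>> apply_moves(travel=[[0.0636, -0.016, 0], [0.0636, -0.016, 0], [0.0636, -0.016, 0], [0.0636, -0.016, 0], [0, 0, 0], [0, 0, 0], [0, 0, 0], [0, 0, 0]], dr=[[0, 0, 0], [0, 0, 0], [0, 0, 0], [0, 0, 0], [0, 0, -0.072], [0, 0, -0.072], [0, 0, -0.072], [0, 0, -0.072]], gripper=[0, 0, 0, 0, 0, 0, 0, 0])

```text
t: 34.05
position: [511.3, 179.0, 219.4]
tcp_rot: [-1.366, -2.828, 0.001]
force: [0.3, -0.8, -0.8]
opening: 0.326
finger_force: 80.5
```

>>> apply_moves(travel=[[0, 0, 0], [0, 0, 0], [0, 0, 0], [0, 0, 0], [0, 0, 0], [0, 0, 0], [0, 0, 0], [0, 0, 0]], dr=[[0, 0, -0.072], [0, 0, -0.072], [0, 0, -0.072], [0, 0, -0.072], [0, 0, -0.072], [0, 0, -0.072], [0, 0, -0.072], [0, 0, -0.072]], gripper=[0, 0, 0, 0, 0, 0, 0, 0])

```text
t: 34.85
position: [511.3, 178.8, 219.4]
tcp_rot: [0.394, -3.116, 0.0]
force: [-0.2, 1.1, -2.1]
opening: 0.322
finger_force: 80.5
```

>>> apply_moves(travel=[[0, 0, 0], [0, 0, 0], [0, 0, 0]], dr=[[0, 0, -0.072], [0, 0, 0], [0, 0, 0]], gripper=[0, 0, 0])

```text
t: 35.15
position: [511.4, 178.8, 219.5]
tcp_rot: [0.603, -3.083, -0.0]
force: [-0.7, -0.6, -1.4]
opening: 0.32
finger_force: 80.5
```

```bash
python3 - <<'E'
from h import *
to([510.3,179.2,200],202)
c=bot.read_camera("side");p,q=tool();u0,v0=proj(c,p+[0,0,-108]);u,v=int(u0),int(v0);g=cv2.cvtColor(c["image"],cv2.COLOR_BGR2GRAY)
print(u0,v0)
for r in range(v-6,v+3): print(r,u-10,g[r,u-10:u+11])
E
```

```text
p [511.4 178.8 219.5] toolx -157.85 z [-0. -0. -1.] need [0.0018 0.0017 0.0389] turn 0.0013
273.7743088900975 162.9296133519676
156 263 [146 147 146 146 146 147 146 147 146 143 137 142 148 156 162 166 163 162
 170 174 187]
157 263 [146 147 147 148 148 148 153 157 153 148 139 144 157 181 191 197 197 201
 203 199 197]
158 263 [147 156 165 168 169 170 174 181 175 162 143 140 169 192 195 198 205 212
 209 198 187]
159 263 [164 184 201 206 207 206 202 200 193 176 147 139 164 181 183 187 193 205
 212 204 198]
160 263 [193 205 216 219 219 220 219 215 204 179 149 143 157 170 183 182 183 193
 211 212 209]
161 263 [200 209 219 222 222 223 223 222 213 184 151 147 157 170 181 184 196 201
 207 207 206]
162 263 [217 219 222 223 221 220 221 218 214 197 165 159 178 193 198 199 203 204
 203 202 201]
163 263 [219 218 216 214 214 212 211 210 208 201 181 180 194 201 202 202 202 201
 199 198 198]
164 263 [210 208 207 207 206 205 205 204 203 201 196 196 199 200 200 200 198 194
 190 191 190]
```

>>> apply_moves(travel=[[0.0018, 0.0017, 0.02], [0, 0, 0.016], [0, 0, 0], [0, 0, 0], [0, 0, 0.006], [0, 0, 0.002], [0, 0, 0], [0, 0, 0]], dr=[[0, 0, 0], [0, 0, 0], [0, 0, 0], [0, 0, 0], [0, 0, 0], [0, 0, 0], [0, 0, 0], [0, 0, 0]], gripper=[0, 0, 0, 0, 0, 0, 0, 0])

```text
t: 36.0
position: [510.4, 179.5, 197.8]
tcp_rot: [-0.609, 3.082, 0.0]
force: [0.1, -0.2, -1.8]
opening: 0.322
finger_force: 80.5
```

>>> apply_moves(travel=[[0, 0, 0.003], [0, 0, 0], [0, 0, 0]], dr=[[0, 0, 0], [0, 0, 0], [0, 0, 0]], gripper=[0, 0, 0])

```text
t: 36.3
position: [510.4, 179.3, 196.2]
tcp_rot: [-0.609, 3.082, -0.0]
force: [-0.2, -1.1, -1.7]
opening: 0.318
finger_force: 80.5
```

>>> apply_moves(travel=[[0, 0, 0.003], [0, 0, 0], [0, 0, 0]], dr=[[0, 0, 0], [0, 0, 0], [0, 0, 0]], gripper=[0, 0, 0])

```text
t: 36.6
position: [510.4, 179.3, 194.6]
tcp_rot: [-0.609, 3.082, -0.0]
force: [0.8, -0.5, -2.1]
opening: 0.319
finger_force: 80.5
```

>>> apply_moves(travel=[[0, 0, 0.004], [0, 0, 0], [0, 0, 0]], dr=[[0, 0, 0], [0, 0, 0], [0, 0, 0]], gripper=[0, 0, 0])

```text
t: 36.9
position: [510.3, 179.3, 192.6]
tcp_rot: [-0.609, 3.082, -0.0]
force: [1.6, 0.5, -2.3]
opening: 0.322
finger_force: 80.5
```

>>> apply_moves(travel=[[0, 0, 0.004], [0, 0, 0.004], [0, 0, 0.002], [0, 0, 0], [0, 0, 0], [0, 0, 0]], dr=[[0, 0, 0], [0, 0, 0.04], [0, 0, 0.04], [0, 0, 0.04], [0, 0, 0.03], [0, 0, 0]], gripper=[0, 0, 0, 0, 0, 0])

```text
t: 37.5
position: [511.8, 179.4, 189.8]
tcp_rot: [-0.14, 3.135, 0.001]
force: [-0.7, -1.8, 9.4]
opening: 0.321
finger_force: 81.6
```

>>> apply_moves(travel=[[0, 0, 0], [0, 0, 0], [0, 0, 0]], dr=[[0, 0, 0.03], [0, 0, 0.02], [0, 0, 0]], gripper=[0, 0, 0])

```text
t: 37.8
position: [511.8, 179.4, 189.7]
tcp_rot: [0.017, 3.138, 0.001]
force: [-0.3, -2.0, 7.9]
opening: 0.323
finger_force: 81.6
```

>>> apply_moves(travel=[[0, 0, 0], [0, 0, 0], [0, 0, 0]], dr=[[0, 0, 0.03], [0, 0, 0.02], [0, 0, 0]], gripper=[0, 0, 0])

```text
t: 38.1
position: [511.7, 179.4, 189.6]
tcp_rot: [0.174, 3.133, 0.001]
force: [-0.1, -1.7, 6.9]
opening: 0.323
finger_force: 81.5
```

>>> apply_moves(travel=[[0, 0, 0.002], [0, 0, 0], [0, 0, 0]], dr=[[0, 0, 0.03], [0, 0, 0.02], [0, 0, 0]], gripper=[0, 0, 0])

```text
t: 38.4
position: [511.5, 179.3, 188.2]
tcp_rot: [0.33, 3.121, 0.002]
force: [0.9, -0.8, 4.0]
opening: 0.323
finger_force: 81.0
```

>>> apply_moves(travel=[[0, 0, 0], [0, 0, 0], [0, 0, 0]], dr=[[0, 0, 0.03], [0, 0, 0.02], [0, 0, 0]], gripper=[0, 0, 0])

```text
t: 38.7
position: [511.3, 179.4, 187.5]
tcp_rot: [0.484, 3.102, 0.001]
force: [1.4, -0.9, 2.3]
opening: 0.33
finger_force: 81.0
```

>>> apply_moves(travel=[[0, 0, 0], [0, 0, 0], [0, 0, 0]], dr=[[0, 0, 0.03], [0, 0, 0.02], [0, 0, 0]], gripper=[0, 0, 0])

```text
t: 39.0
position: [511.3, 179.4, 187.3]
tcp_rot: [0.638, 3.074, 0.001]
force: [2.2, -2.0, 3.0]
opening: 0.323
finger_force: 81.0
```

>>> apply_moves(travel=[[0, 0, 0.004], [0, 0, 0.004], [0, 0, 0.003], [0, 0, 0], [0, 0, 0]], dr=[[0, 0, 0], [0, 0, 0], [0, 0, 0], [0, 0, 0], [0, 0, 0]], gripper=[0, 0, 0, 0, 0])

```text
t: 39.5
position: [511.4, 179.5, 182.4]
tcp_rot: [0.638, 3.074, 0.002]
force: [1.8, -2.5, 9.3]
opening: 0.32
finger_force: 81.7
```

>>> apply_moves(travel=[[0, 0, 0.003], [0, 0, 0], [0, 0, 0]], dr=[[0, 0, 0], [0, 0, 0], [0, 0, 0]], gripper=[0, 0, 0])

```text
t: 39.8
position: [511.8, 179.4, 182.3]
tcp_rot: [0.638, 3.073, 0.003]
force: [-0.3, -2.4, 17.4]
opening: 0.323
finger_force: 82.4
```

>>> apply_moves(travel=[[0, 0, 0], [0, 0, 0], [0, 0, 0], [0, 0, 0], [0, 0, 0], [0, 0, 0], [0, 0, 0], [0, 0, 0]], dr=[[0, 0, 0.06], [0, 0, 0.06], [0, 0, 0.06], [0, 0, 0.06], [0, 0, 0.06], [0, 0, 0.06], [0, 0, 0.06], [0, 0, 0.06]], gripper=[0, 0, 0, 0, 0, 0, 0, 0])

```text
t: 40.6
position: [511.9, 179.3, 182.2]
tcp_rot: [1.992, 2.427, 0.005]
force: [-0.6, -3.9, 18.4]
opening: 0.321
finger_force: 82.5
```

>>> apply_moves(travel=[[0, 0, 0], [0, 0, 0], [0, 0, 0], [0, 0, 0]], dr=[[0, 0, 0.04], [0, 0, 0.04], [0, 0, 0.04], [0, 0, 0]], gripper=[0, 0, 0, 0])

```text
t: 41.0
position: [511.9, 179.5, 182.3]
tcp_rot: [2.263, 2.177, 0.005]
force: [0.2, -3.2, 18.0]
opening: 0.322
finger_force: 83.1
```

```bash
python3 - <<'E'
from h import *
to([510.3,179.2,200],202);s=bot.get_state();print(s["force"],s["moment"],s["effort"][-1])
E
```

```text
p [511.9 179.5 182.3] toolx 87.79 z [ 0.003  0.001 -1.   ] need [-0.0007 -0.003  -0.0355] turn -0.9967
[ 0.22838884 -3.16815207 18.00507806] [-0.95422183  0.18406531  0.23831013] -0.49293218180537224
```

A bit further to match the right side's stop torque, then lift and check.

>>> apply_moves(travel=[[0, 0, 0], [0, 0, 0], [0, 0, 0]], dr=[[0, 0, 0.04], [0, 0, 0.035], [0, 0, 0]], gripper=[0, 0, 0])

```text
t: 41.3
position: [511.7, 179.8, 182.3]
tcp_rot: [2.419, 2.003, 0.005]
force: [-0.9, -3.4, 18.6]
opening: 0.317
finger_force: 83.9
```

```bash
python3 - <<'E'
from h import *
s=bot.get_state();print(s["force"],s["moment"])
E
```

```text
[-0.89664981 -3.43941226 18.62232393] [-0.94012134  0.28234608  0.52204619]
```

>>> apply_moves(travel=[[0, 0, 0], [0, 0, 0], [0, 0, -0.02], [0, 0, -0.05], [0, 0, -0.08], [0, 0, -0.08], [0, 0, 0], [0, 0, 0]], dr=[[0, 0, -0.04], [0, 0, -0.04], [0, 0, 0], [0, 0, 0], [0, 0, 0], [0, 0, 0], [0, 0, 0], [0, 0, 0]], gripper=[0, 0, 0, 0, 0, 0, 0, 0])

```text
t: 42.1
position: [508.9, 180.0, 293.9]
tcp_rot: [-2.251, -2.188, 0.002]
force: [0.2, -0.7, -2.4]
opening: 0.323
finger_force: 82.5
```

```bash
python3 - <<'E'
from h import *
to([546,-367,292],109.4);s=bot.get_state();print(s["force"],s["joint_positions"].round(2))
c=bot.read_camera("side")
c["range_z"]=np.median([c["range_z"]]+[bot.read_camera("side")["range_z"] for _ in range(3)],0)
Z=np.nan_to_num(cloud(c)[...,2])
for P in([554.6,55,83],[510.3,179.2,83]):
    u,v=proj(c,P).astype(int);print(Z[v-3:v+4,u-6:u+7].round().astype(int))
E
```

```text
p [508.9 180.  293.9] toolx 88.36 z [-0.003  0.001 -1.   ] need [-1.0915  0.1054  0.0028] turn -0.1836
[ 0.16731258 -0.72239221 -2.36217434] [-0.76  0.2   0.4   1.79 -0.09  1.17 -0.36]
[[83 83 82 83 83 82 83 83 83 83 83 84 84]
 [82 84 83 84 83 83 83 84 83 83 84 84 82]
 [82 84 82 83 82 83 83 83 83 82 83 83 83]
 [83 83 83 84 83 82 83 83 83 81 82 83 83]
 [83 83 82 81 82 82 82 81 83 82 83 83 84]
 [82 82 82 83 82 83 82 83 83 83 83 82 82]
 [83 83 81 82 83 82 84 82 84 84 82 83 83]]
[[13 11 11 10  9  9 82 83 83 83 83 83 83]
 [ 9  7  7 83 83 85 83 83 82 83 83 85 83]
 [83 83 83 83 82 84 83 82 83 82 83 84 83]
 [84 82 83 84 83 81 81 82 83 82 83 81 82]
 [83 83 82 82 78 82 82 83 83 83 82 83 83]
 [81 83 81 83 83 84 83 83 81 82 84 83 83]
 [83 84 83 83 83 82 84 83 82 83 83 83 83]]
```

>>> apply_moves(travel=[[-0.091, 0.0088, 0], [-0.091, 0.0088, 0], [-0.091, 0.0088, 0], [-0.091, 0.0088, 0], [-0.091, 0.0088, 0], [-0.091, 0.0088, 0], [-0.091, 0.0088, 0], [-0.091, 0.0088, 0]], dr=[[0, 0, 0], [0, 0, 0], [0, 0, 0], [0, 0, 0], [0, 0, 0], [0, 0, 0], [0, 0, 0], [0, 0, 0]], gripper=[0, 0, 0, 0, 0, 0, 0, 0])

```text
t: 43.1
position: [534.2, -186.7, 293.4]
tcp_rot: [-2.252, -2.187, 0.001]
force: [0.7, -0.5, -1.5]
opening: 0.325
finger_force: 82.5
```

>>> apply_moves(travel=[[-0.091, 0.0088, 0], [-0.091, 0.0088, 0], [-0.091, 0.0088, 0], [-0.091, 0.0088, 0], [0, 0, 0], [0, 0, 0], [0, 0, 0], [0, 0, 0]], dr=[[0, 0, 0], [0, 0, 0], [0, 0, 0], [0, 0, 0], [0, 0, -0.061], [0, 0, -0.061], [0, 0, -0.061], [0, 0, 0]], gripper=[0, 0, 0, 0, 0, 0, 0, 0])

```text
t: 43.9
position: [546.7, -367.5, 292.9]
tcp_rot: [-1.817, -2.559, -0.0]
force: [-0.0, -0.4, -1.7]
opening: 0.323
finger_force: 82.5
```

>>> apply_moves(travel=[[0, 0, 0], [0, 0, 0], [0, 0, 0]], dr=[[0, 0, 0], [0, 0, 0], [0, 0, 0]], gripper=[0, 0, 0])

```text
t: 44.2
position: [547.1, -367.7, 294.4]
tcp_rot: [-1.818, -2.561, 0.0]
force: [-1.2, -0.2, -2.6]
opening: 0.321
finger_force: 82.5
```

```bash
python3 - <<'E'
from h import *
to([545.6,-367.2,215],109.4)
c=bot.read_camera("side");p,q=tool();g=cv2.cvtColor(c["image"],cv2.COLOR_BGR2GRAY)
for d in(50,70,90,104):
    u0,v0=proj(c,p+[0,0,-d]);u,v=int(u0),int(v0);print(d,u0.round(1),u-10,g[v,u-10:u+11])
E
```

```text
p [ 547.1 -367.7  294.4] toolx 109.25 z [-0.  0. -1.] need [ 0.0019 -0.0025  0.1587] turn -0.0013
50 357.7 347 [158 149 141 148 160 168 166 164 159 134 126 129 150 183 183 173 164 158
 158 161 164]
70 357.6 347 [146 157 173 181 175 160 149 149 150 142 135 144 155 163 166 168 175 188
 184 180 177]
90 357.6 347 [117 119 123 136 154 170 177 178 171 143 135 143 148 167 177 179 179 179
 179 180 183]
104 357.6 347 [195 193 188 179 153 127 118 126 139 134 129 129 133 147 171 178 179 179
 180 179 180]
```

>>> apply_moves(travel=[[0.0019, -0.0025, 0.05], [0, 0, 0.06], [0, 0, 0.07], [0, 0, 0], [0, 0, 0], [0, 0, 0.03], [0, 0, 0.02], [0, 0, 0]], dr=[[0, 0, 0], [0, 0, 0], [0, 0, 0], [0, 0, 0], [0, 0, 0], [0, 0, 0], [0, 0, 0], [0, 0, 0]], gripper=[0, 0, 0, 0, 0, 0, 0, 0])

```text
t: 45.05
position: [545.0, -366.7, 178.3]
tcp_rot: [-1.816, -2.56, -0.0]
force: [-0.7, 0.2, -2.3]
opening: 0.321
finger_force: 82.5
```

>>> apply_moves(travel=[[0, 0, 0.03], [0, 0, 0.03], [0, 0, 0], [0, 0, 0]], dr=[[0, 0, 0], [0, 0, 0], [0, 0, 0], [0, 0, 0]], gripper=[0, 0, 0, 0])

```text
t: 45.45
position: [545.4, -367.2, 148.8]
tcp_rot: [-1.817, -2.561, 0.0]
force: [1.2, -0.3, -0.9]
opening: 0.321
finger_force: 82.5
```

In the hole. Lower the rest (to about 120).

>>> apply_moves(travel=[[0, 0, 0.03], [0, 0, 0.02], [0, 0, 0.005], [0, 0, 0], [0, 0, 0]], dr=[[0, 0, 0], [0, 0, 0], [0, 0, 0], [0, 0, 0], [0, 0, 0]], gripper=[0, 0, 0, 0, 0])

```text
t: 45.95
position: [545.8, -367.6, 122.2]
tcp_rot: [1.818, 2.562, -0.0]
force: [0.4, 0.4, -1.0]
opening: 0.319
finger_force: 82.5
```

>>> apply_moves(travel=[[0, 0, 0.003], [0, 0, 0], [0, 0, 0]], dr=[[0, 0, 0], [0, 0, 0], [0, 0, 0]], gripper=[0, 0, 0])

```text
t: 46.25
position: [545.7, -367.4, 120.8]
tcp_rot: [1.817, 2.562, 0.0]
force: [-0.4, 0.2, -2.7]
opening: 0.321
finger_force: 82.5
```

>>> apply_moves(travel=[[0, 0, 0.003], [0, 0, 0], [0, 0, 0]], dr=[[0, 0, 0], [0, 0, 0], [0, 0, 0]], gripper=[0, 0, 0])

```text
t: 46.55
position: [545.6, -367.4, 119.0]
tcp_rot: [-1.818, -2.562, -0.0]
force: [-0.3, 0.3, -1.4]
opening: 0.322
finger_force: 82.5
```

>>> apply_moves(travel=[[0, 0, 0.001], [0, 0, 0], [0, 0, 0]], dr=[[0, 0, 0], [0, 0, 0], [0, 0, 0]], gripper=[0, 0, 0])

```text
t: 46.85
position: [545.7, -367.4, 118.8]
tcp_rot: [1.818, 2.562, 0.0]
force: [-1.0, 0.6, -0.4]
opening: 0.323
finger_force: 82.7
```

>>> apply_moves(travel=[[0, 0, 0], [0, 0, 0], [0, 0, 0], [0, 0, 0], [0, 0, 0], [0, 0, 0], [0, 0, 0], [0, 0, 0]], dr=[[0, 0, 0], [0, 0, 0], [0, 0, 0], [0, 0, 0], [0, 0, 0], [0, 0, 0], [0, 0, 0], [0, 0, 0]], gripper=[0.4, 0.5, 0.7, 1, 1, 1, 1, 1])

```text
t: 47.65
position: [545.7, -367.4, 118.6]
tcp_rot: [-1.818, -2.562, -0.0]
force: [-0.4, 0.7, -0.1]
opening: 0.999
finger_force: 0.0
```

>>> apply_moves(travel=[[0, 0, -0.04], [0, 0, -0.08], [0, 0, -0.08], [0, 0, -0.08], [0, 0, -0.05], [0, 0, 0], [0, 0, 0]], dr=[[0, 0, 0], [0, 0, 0], [0, 0, 0], [0, 0, 0], [0, 0, 0], [0, 0, 0], [0, 0, 0]], gripper=[1, 1, 1, 1, 1, 1, 1])

```text
t: 48.35
position: [545.5, -367.3, 283.7]
tcp_rot: [1.817, 2.562, 0.001]
force: [0.3, 0.7, -0.7]
opening: 1.004
finger_force: 0.0
```

```bash
python3 - <<'E'
from h import *
print(bot.get_state()["force"],bot.get_state()["opening"])
s=bot.read_camera("side");t=bot.read_camera("top")
a=cv2.resize(s["image"][145:290,240:430],None,fx=3,fy=3,interpolation=2)
b=cv2.resize(t["image"][165:240,195:295],None,fx=2.2,fy=2.2,interpolation=2)
h=np.zeros((435,570+220,3),np.uint8);h[:,:570]=a;h[:165,570:]=b;cv2.imwrite("pics/final.png",h)
E
```

```text
[ 0.34118293  0.65324545 -0.70668187] 1.0044347492832917
```

View pics/final.png

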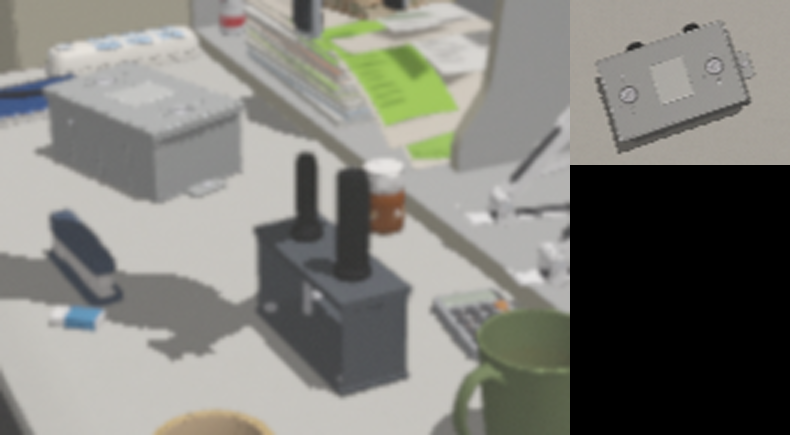

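The picture shows the driver upright in its hole (352,225), the cover level, and both screws flush. I'll do a quick check of the final slot angles from depth.

```bash
python3 - <<'E'
from h import *
t=bot.read_camera("top");t["range_z"]=np.median([t["range_z"]]+[bot.read_camera("top")["range_z"] for _ in range(6)],0)
z=np.nan_to_num(cloud(t)[...,2])
for a,b in((220,208),(260,195)):
    Z=z[b-5:b+6,a-5:a+6];print(Z.round().astype(int))
    v,u=np.nonzero((Z[1:10,1:10]<78.5)&(Z[1:10,1:10]>70));P=np.array([at_z(t,(a-4+i,b-4+j),77)[:2] for i,j in zip(u,v)])
    if len(P)>3:
        e=np.linalg.eigh(np.cov(P.T))[1][:,1];print(len(P),P.mean(0).round(1),np.degrees(np.arctan2(e[1],e[0]))%180)
E
```

```text
[[80 80 81 78 82 82 81 79 81 81 82]
 [80 79 82 81 80 80 74 79 81 82 80]
 [80 81 81 80 83 80 82 79 76 82 79]
 [81 78 80 81 79 83 82 74 75 77 82]
 [81 81 80 82 81 81 74 75 79 82 83]
 [81 81 81 83 82 75 76 83 81 79 82]
 [80 82 78 79 74 75 82 80 81 79 81]
 [79 79 80 75 74 81 80 81 81 80 82]
 [80 79 82 80 75 81 81 77 82 81 82]
 [79 81 82 80 80 82 81 81 80 81 82]
 [80 82 82 81 80 81 82 82 80 81 80]]
17 [510.9 181.4] 133.65871003561227
[[79 84 82 84 81 81 83 79 83 81 82]
 [81 82 80 81 77 76 79 82 80 79 81]
 [82 82 80 81 81 81 78  5 80 82 81]
 [80 81 81 81 82 82 78 75 51 81 80]
 [82 81 82 81 81 73 76 82 80 81 81]
 [81 76 82 83 75 75 80 80 80 79 83]
 [81 82 81 77 75 82 82 82 76 80 83]
 [79 83 49 77 81 79 81 82 80 81 82]
 [80 82 81 50 77 78 75 81 82 81 80]
 [81 80 83 81 81 80 81 81 82 80 82]
 [81 82 81 81 81 80 83 81 82 82 81]]
17 [554.6  55.2] 169.12752092545819
```

```bash
python3 -c "
from workcell import bot
print(bot.finish_job())"
```

```text
the job is handed in; nothing more can be done
None
```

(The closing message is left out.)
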